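# Roll a hex bar keyway-up and gauge its keyway

### The job

Of the two hexagonal bars on the gauge plate, take the left one, which lies in front of the fence: roll it over on the plate, without lifting it off, until its keyway faces straight up, then slide it flush against the fence and along it to the end stop. Swing the hinged gauge arm right down so that its tongue sits fully in the keyway, and leave everything like that. Leave the other bar and the things round the plate alone.

Things in the scene. Friction and masses are not known exactly. Their poses are not given: they have to be found in the camera images.
- bar_a: hexagonal aluminium bar, 50 mm across flats (57.7 over corners, flats 28.9 wide), 110 long, 0.6 kg. One flat has a milled keyway in its middle (16 x 54, 8 deep), others plain. Origin on its axis, half-way along; y along the bar, z out through the keyway flat. Starts with y about along the fence, keyway on the upper near flat: one roll (60 degrees) away from the robot brings it up.
- bar_b: hexagonal aluminium bar, 50 mm across flats (57.7 over corners, flats 28.9 wide), 110 long, 0.6 kg. One flat has a milled keyway in its middle (16 x 54, 8 deep), others plain. Origin on its axis, half-way along; y along the bar, z out through the keyway flat. Starts with y about along the fence, keyway on the lower near flat: two rolls (120 degrees) away from the robot bring it up.
- gauge_plate: fixed steel base plate, 240 (x) x 400 (y) x 20 mm thick; origin at the middle of its underside on the bench, x away from the robot, y left, turned up to 0.2 rad. The bars lie on its top; the one to work on has the larger y here (35 to 75 mm), the other waits at the right end (about -137). Friction about 0.6: a bar pushed level slides; pushed at its near corner and raised at once, it tips over.
- nest (a point): where the bar's centre is when it lies against fence and end stop: x 41, y 115, z 45 mm in the plate's frame, same axes. Fence: upright face at plate x = 70 from y = 30 to 190, looking to the robot, 40 mm high above the plate. End stop: face at plate y = 170, from x = 19 to 71, 40 high. Hinge ears on the fence at y = 87 to 143 reach 59 above the plate.
- hinge (a point): middle of the gauge arm's hinge pin: x 95, y 115, z 68 mm in the plate's frame, same axes; the pin lies along y. The arm is flat steel 36 wide, 10 thick, to 86 mm from the pin, then a 10 mm round rod out to the ball knob. Closed, its underside is 6 and its top 16 above the pin; rod axis 11 above.
- gauge_arm (a joint): angle of the hinged gauge arm, rad: 0 closed (level, pointing to the robot over the nest, on its own stop), 1.57 upright, 1.95 limit; starts leaning back at 1.62 to 1.76. Stiff hinge, stays where left; about 2 N at the knob moves it. The tongue under it, 10 x 40 mm, 54 from the pin, then reaches 6 mm into the keyway; on a plain flat it stops at about 0.11.
- ball_knob (a point): centre of the black ball knob, 26 mm across, on the free end of the gauge arm: 120 mm from the pin along the arm and 11 mm to the arm's upper side (which faces back, away from the robot, while the arm is open)
- micrometer: micrometer, 55 x 145 x 17 mm, lying on the bench right of the plate; leave it alone. Origin at the middle of its underside
- v_block: grooved steel block, 42 x 45 x 35 mm, on the bench left of the plate; leave it alone. Origin at the middle of its underside
- seat_ring: steel ring, 54 mm across, 12 high, on the bench left of the plate; leave it alone. Origin at the middle of its underside

How it is judged:
By the outcome, as a careful person would: the job done as asked, in the order asked, and still so for the second after the job is handed in, with the robot touching nothing.
It also fails if it takes over 64 s, if anything falls off the work surface, if the arm or the gripper's body presses on something with over 40 N, if the wrist force passes 120 N, or if a joint passes its speed limit or range.

### The arm

A 7-joint arm with a two-finger parallel gripper is mounted at the origin on a cart in front of the work surface, level with it; the furniture and walls round the work are solid. World frame = base frame: x ahead of the robot, y to its left, z up, the work surface at z = 0. Lengths are in m, angles in rad, forces in N, time in s.
With the tool pointing down it reaches from about 0.4 to 0.85 m from the base axis. Payload 10.4 kg.
Tool frame: the origin (TCP) lies on the centre line of the jaws, within the pads' length; the fingertips stand 11 mm ahead of it and the grasp point (between the pads) lies 8 mm behind it (manip.finger_overhang is the distance from the TCP to the fingertips, in m); z points along the fingers, y is the line along which they close (so a half turn about z gives the same grasp; the last joint's range is limited). The gripper opens to 85 mm and grips with 20 to 120 N. Pads are 22 mm wide; open, the fingers measure 114 mm over their backs; the gripper's body (76 mm by 85 mm) begins 54 mm behind the grasp point. The pads swing forward as they close: fully open they stand 13 mm farther back than shut.
Start: joints at [1.13, 0.332, -0.065, 1.46, 0.022, 1.35, -0.088], TCP at [0.254, -0.571, 0.242] pointing down, gripper open.
Joint ranges: [-2.6, 2.6], [-0.5, 2.12], [-1.47, 1.34], [0.16, 2.42], [-1.27, 4.41], [0.06, 2.06], [-2.6, 2.6]. Speed limits (rad/s): [2.22, 2.22, 2.79, 2.79, 3.14, 3.14, 3.14].

### API

Orientations are given as a unit quaternion [x, y, z, w].
In Python, from workcell import manip, imaging, workorder gives the robot as it stands.
- The arm moves only by the tool jog_arm, never from a script. Its argument "deltas" is a list of rows, each an object with "gripper": the opening, from 0 (shut) to 1 (fully open); "offset": the shift along the tool's x, y, z in m, a list of three; "rotation": the turn, a rotation vector about the tool's x, y, z in degrees, a list of three. In form: [{"gripper": gripper, "offset": [tx, ty, tz], "rotation": [ax, ay, az]}, ...]. A call has 1 to 20 rows; each row shifts and turns the commanded pose from where the row before left it, along the tool's axes as they then stand; what a row does not reach is not made up. A row lasts 1/10 s, in which the tool goes at most 50 mm and 8.59 degrees, less where a joint would pass 70% of its speed; a pose out of reach is approached as far as the arm can. A call with a gripper value outside its range is refused whole. The fingers move at their own pace and stop on an object; "newtons" is the grip in N (left out, the last holds). Time passes only in rows, so rows that do not move let the fingers close. It gives the time, the measured TCP pose, the force, the opening and the grip force at its end, in the units of the state.
- manip.get_obs(): the state, without advancing time (a new reading comes with each control period).
- imaging.camera(name): name is "scene" or "top"; returns the picture (384x512x3 uint8, blue, green, red); there is no depth.
- imaging.camera_model(name): a dict with "camera_matrix" (3x3 intrinsics, pixels), "world_to_cam" (4x4, takes a point from world to camera coordinates). Camera axes: x right, y up, looking along -z (the intrinsics and any distortion apply to the point x, -y, -z); pixel columns grow to the right and rows downward; lengths in m; the calibration is good to about 2 mm. A picture is of the moment at which its call begins. camera_model takes no time and is no camera call.
- workorder.hand_in(): hands the job in; it is judged then, once.
The state is a dict: "clock": time; "joint_pos": joint angles; "joint_velocities": joint speeds; "tau": joint torques, N m; "position": TCP position; "ee_rot": TCP orientation; "ft_force": force on the tool from outside, world axes, zero at the start; "torque": the same for the moment, N m; "grip_width": opening from 0.0 (shut) to 1.0 (fully open); "grasp_force": force on a finger pad.
Only numpy, scipy, OpenCV 4.12 (cv2) and the standard library are available. Lean on these libraries where they do the work, as an engineer would, in place of code of your own. Each camera call takes 0.05 s, during which the arm holds its last target. There are 200 camera calls.

## Working session

There is one attempt and no reset: what is moved stays moved. The work goes in short steps, Python scripts to look and compute and a tool call to move; the robot and the scene stay as the last step left them, time stands still between calls to the robot, and variables do not carry over. Pictures are saved under pics/ and viewed, at most 10 in all, crops included, and the job is handed in when it is done.

Besides the shell and the picture viewer there is one more tool, called after "Request:" as name([rows], argument=value, ...), one row to a line, values as JSON. jog_arm: Moves the arm, as the interface text tells. Its arguments: {"type":"object","properties":{"deltas":{"type":"array","items":{"type":"object","properties":{"gripper":{"type":"number"},"offset":{"type":"array","items":{"type":"number"}},"rotation":{"type":"array","items":{"type":"number"}}}}},"newtons":{"type":"number"}},"required":["deltas"]}

```bash
mkdir -p pics; ls
python3 - <<'E'
from workcell import manip, imaging
import cv2,numpy as np
np.set_printoptions(precision=4,suppress=True)
for n in("scene","top"):
    cv2.imwrite(f"pics/{n}0.png",imaging.camera(n)); m=imaging.camera_model(n); print(n,m)
print(manip.get_obs())
E
```

```text
pics
scene {'camera_matrix': array([[437.1979,   0.    , 257.1966],
       [  0.    , 437.1979, 188.9379],
       [  0.    ,   0.    ,   1.    ]]), 'world_to_cam': array([[-0.5298, -0.848 , -0.0141,  0.2701],
       [ 0.4807, -0.3139,  0.8188, -0.3131],
       [-0.6987,  0.427 ,  0.574 , -0.8359],
       [ 0.    ,  0.    ,  0.    ,  1.    ]])}
top {'camera_matrix': array([[431.778 ,   0.    , 255.773 ],
       [  0.    , 431.778 , 182.4156],
       [  0.    ,   0.    ,   1.    ]]), 'world_to_cam': array([[-0.0048, -1.    ,  0.0031, -0.0004],
       [ 0.9873, -0.0042,  0.1586, -0.5076],
       [-0.1586,  0.0038,  0.9873, -1.3406],
       [ 0.    ,  0.    ,  0.    ,  1.    ]])}
{'clock': 0.1, 'joint_pos': array([ 1.1304,  0.3328, -0.0647,  1.4608,  0.0216,  1.3499, -0.0885]), 'joint_velocities': array([ 0.0012, -0.0022, -0.0019, -0.0032,  0.0011, -0.0005,  0.0002]), 'tau': array([  0.0017, -62.6741,   0.0494, -39.2434,   0.0163,   0.0069,
        -0.    ]), 'position': array([ 0.2535, -0.5709,  0.2416]), 'ee_rot': array([ 0.9783,  0.2074, -0.0001, -0.0006]), 'ft_force': array([-0.2352,  0.0933,  0.1109]), 'torque': array([ 0.0256,  0.0116, -0.0168]), 'grasp_force': 0.0, 'grip_width': 1.0037851028332156}
```

View pics/scene0.png

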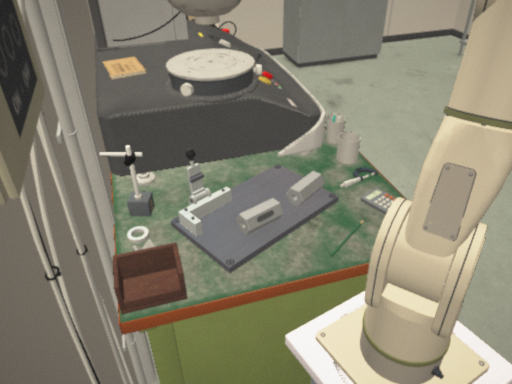

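View pics/top0.png

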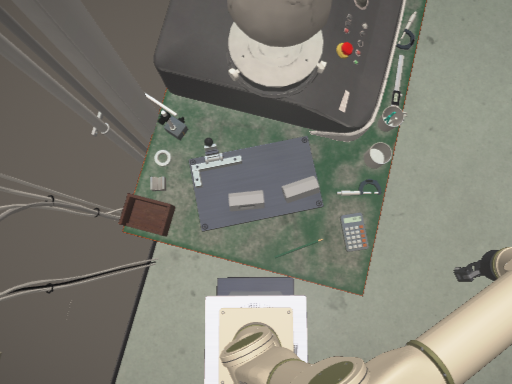

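The scene view shows the plate with both bars, and the fence and upright arm at its left; the arm's black knob is at about (190,155). In the top view the plate is centred near (257,184), the fence and stop L is near (215,165), bar_a is at (246,199), bar_b is at (300,187) and the knob is at (208,142). I'll enlarge both.

Run:
```python
import cv2
t=cv2.imread("pics/top0.png")[125:240,180:335]; cv2.imwrite("pics/topz.png",cv2.resize(t,None,fx=5,fy=5,interpolation=cv2.INTER_CUBIC))
t=cv2.imread("pics/scene0.png")[140:270,165:345]; cv2.imwrite("pics/scenez.png",cv2.resize(t,None,fx=4.4,fy=4.4,interpolation=cv2.INTER_CUBIC))
```

```text
(no output)
```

View pics/topz.png

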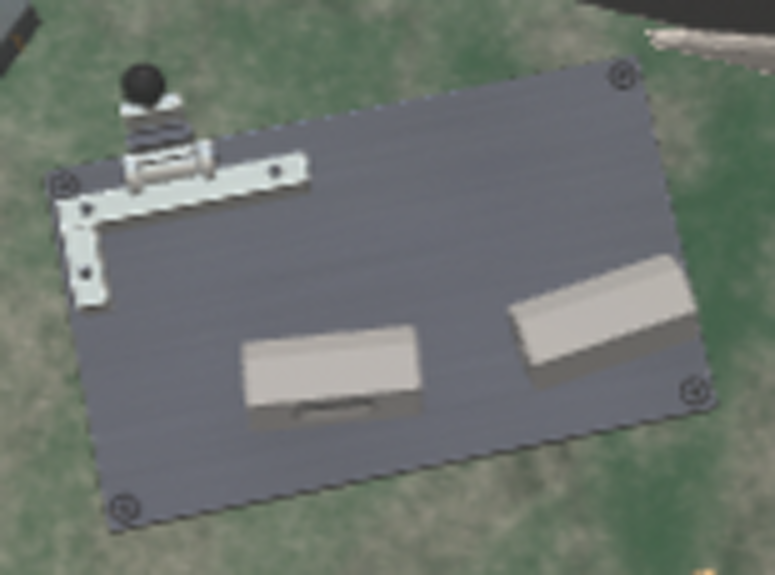

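View pics/scenez.png

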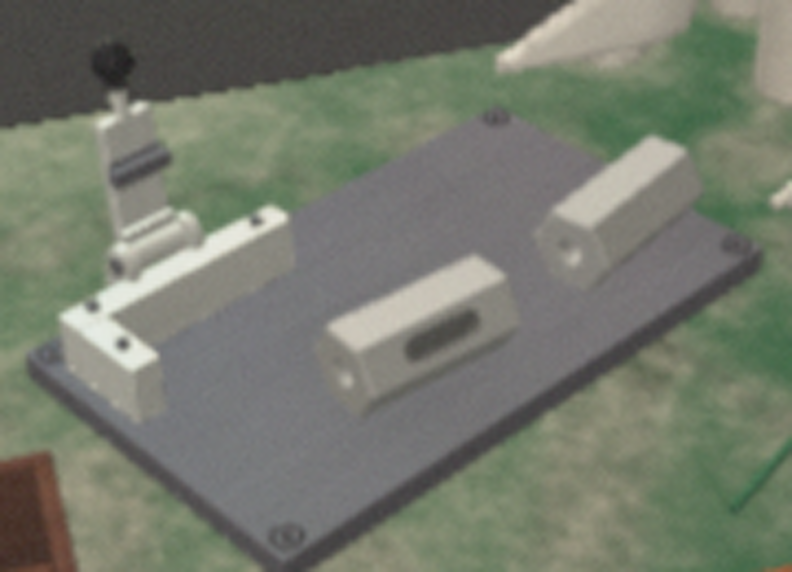

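Top zoom: plate corners are at (45,172), (637,55), (717,407) and (112,530). Bar_a's top flat spans (243,357), (415,337), (420,388) and (248,405), and the knob is at (145,84). Scene zoom: plate corners are at (30,362), (280,562), (762,252) and (497,108). Bar_a's top flat spans (328,328), (475,255), (514,288) and (370,352), and the knob is at (112,62).

```bash
cat > h.py <<'E'
import numpy as np
from scipy.optimize import least_squares
from workcell import imaging
np.set_printoptions(precision=4,suppress=True)
def proj(n,P):
    m=imaging.camera_model(n);P=np.atleast_2d(P)
    c=P@m["world_to_cam"][:3,:3].T+m["world_to_cam"][:3,3]
    q=np.c_[c[:,0],-c[:,1],-c[:,2]]@m["camera_matrix"].T
    return q[:,:2]/q[:,2:]
def tz(u): return (np.array(u,float)+.5)/5-.5+[180,125]
def sz(u): return (np.array(u,float)+.5)/4.4-.5+[165,140]
def rect(p,L,W,z,c=(0,0)):
    a=np.array([[L,W],[-L,W],[-L,-W],[L,-W]])/2+c  # +x+y,-x+y,-x-y,+x-y
    R=np.array([[np.cos(p[2]),-np.sin(p[2])],[np.sin(p[2]),np.cos(p[2])]])
    return np.c_[a@R.T+p[:2],np.full(4,z)]
def fit(L,W,z,top,scn):
    def f(p):
        P=rect(p,L,W,z);r=[]
        if top is not None:r.append(proj("top",P)-top)
        if scn is not None:r.append(proj("scene",P)-scn)
        return np.ravel(r)
    s=least_squares(f,[.5,0,0]);return s.x,s.fun
def tri(t,s,x0=(.6,.1,.1)):
    f=lambda P:np.r_[(proj("top",P)-t)[0],(proj("scene",P)-s)[0]]
    s=least_squares(f,x0);return s.x,s.fun
def inplate(p,P):
    R=np.array([[np.cos(p[2]),-np.sin(p[2])],[np.sin(p[2]),np.cos(p[2])]])
    return (np.array(P)[:2]-p[:2])@R
def toworld(p,P):
    R=np.array([[np.cos(p[2]),-np.sin(p[2])],[np.sin(p[2]),np.cos(p[2])]])
    return np.r_[R@np.array(P[:2])+p[:2],P[2:]]
E
python3 - <<'E'
from h import *
T=tz([[45,172],[112,530],[717,407],[637,55]]);S=sz([[30,362],[280,562],[762,252],[497,108]])
for a in((T,S),(T,None),(None,S)):
    print("plate",*fit(.24,.4,.02,*a))
p=fit(.24,.4,.02,T,S)[0]
T=tz([[243,357],[248,405],[420,388],[415,337]]);S=sz([[328,328],[370,352],[514,288],[475,255]])
for a in((T,S),(T,None),(None,S)):
    b=fit(.0289,.11,.07,*a);print("bar",*b,"in plate",inplate(p,b[0]),b[0][2]-p[2])
k=tri(tz([145,84]),sz([112,62]));print("knob",*k,inplate(p,k[0]))
for th in(1.62,1.69,1.76):
  c,s=np.cos(th),np.sin(th); print(th, 95-(120*c-11*s), 68+120*s+11*c)
print("nest",toworld(p,[.041,.115,.045]),"hinge",toworld(p,[.095,.115,.068]))
E
```

```text
plate [ 0.5109 -0.0007  0.1953] [-0.6163 -0.1024 -0.8878  0.5192  0.4062  0.3236  0.2203 -0.1541 -1.5384
 -1.6327  0.9003  0.6003  0.9357 -0.8039 -0.0769 -0.4019]
plate [ 0.5115 -0.0014  0.1964] [-0.419  -0.194  -0.6042  0.4059  0.6512  0.0791  0.3824 -0.3705]
plate [0.5099 0.0002 0.1942] [-1.6915 -1.3717  0.6883  0.9993  0.9804 -0.4711 -0.035  -0.1664]
bar [0.4489 0.0274 0.1135] [-0.0666  1.083  -0.0615  0.6691  0.7421 -0.0784  0.62    0.9657  0.2097
  0.0421 -2.2358  0.2981 -0.7089 -2.4787  0.8377 -0.1258] in plate [-0.0554  0.0396] -0.08182543272802043
bar [0.451  0.0284 0.1031] [-0.3422  0.2376 -0.4341 -0.1712  0.4017 -0.5543  0.3761  0.4824] in plate [-0.0532  0.0401] -0.09216792756401422
bar [0.4464 0.0275 0.1233] [ 0.7655  0.7011 -1.5622  0.9327 -0.2889 -2.104   1.1584  0.2785] in plate [-0.0578  0.0401] -0.07193602540301051
knob [0.6056 0.1347 0.1862] [-0.1868 -0.1078  0.1839  0.0251] [0.1191 0.1144]
1.62 111.88874580787623 187.313747175407
1.69 120.19252847762877 185.84030086903147
1.76 128.37291815565942 183.78967282869255
nest [0.5289 0.1201 0.045 ] hinge [0.5818 0.1306 0.068 ]
```

```bash
cat >> h.py <<'E'
import json
from scipy.spatial.transform import Rotation as Ro, Slerp
from workcell import manip
PL=np.array([.5109,-.0007,.1953])
def tool(yaw,tilt=0):
    """tool x heading yaw (rad); tilt deg>0: fingertips point forward; tool y to the right"""
    return Ro.from_euler('z',yaw)*Ro.from_euler('x',180,degrees=True)*Ro.from_euler('y',tilt,degrees=True)
def plan(way,g,start=None):
    """way: list of (pos,Rot,n)"""
    if start is None:
        o=manip.get_obs();p,R=o["position"],Ro.from_quat(o["ee_rot"])
    else:p,R=start
    rows=[]
    for P,Q,n in way:
        P=np.array(P);S=Slerp([0,1],Ro.concatenate([R,Q]));p0=p
        for i in range(1,n+1):
            q=p0+(P-p0)*i/n;T=S(i/n)
            off=R.inv().apply(q-p).round(4);rv=(R.inv()*T).as_rotvec(degrees=True).round(1)
            rows.append({"gripper":g,"offset":(off+0.).tolist(),"rotation":(rv+0.).tolist()})
            p=p+R.apply(off);R=R*Ro.from_rotvec(rv,degrees=True)
    print(json.dumps(rows).replace(" ",""))
    return p,R
def st():
    o=manip.get_obs();R=Ro.from_quat(o["ee_rot"]).as_matrix()
    print("t",o["clock"],"p",o["position"],"z",R[:,2],"x",R[:,0],"F",o["ft_force"],"w",o["grip_width"])
E
python3 - <<'E'
from h import *
print(manip.finger_overhang); st()
print("tilt check",tool(.113,30).as_matrix()[:,2])
R=tool(.113,0)
plan([([.42,-.28,.24],R,9),([.39,.02,.2],R,8)],0.4)
E
```

```text
0.011
t 0.1 p [ 0.2535 -0.5709  0.2416] z [-0.0005  0.0011 -1.    ] x [ 0.914   0.4058 -0.    ] F [-0.2352  0.0933  0.1109] w 1.0037851028332156
tilt check [ 0.4968  0.0564 -0.866 ]
[{"gripper":0.4,"offset":[0.03,-0.022,0.0002],"rotation":[0.0,0.0,1.9]},{"gripper":0.4,"offset":[0.0293,-0.0231,0.0002],"rotation":[0.0,0.0,2.0]},{"gripper":0.4,"offset":[0.0285,-0.024,0.0002],"rotation":[0.0,0.0,1.9]},{"gripper":0.4,"offset":[0.0276,-0.0249,0.0002],"rotation":[0.0,0.0,2.0]},{"gripper":0.4,"offset":[0.0268,-0.026,0.0002],"rotation":[0.0,0.0,1.9]},{"gripper":0.4,"offset":[0.0258,-0.0267,0.0002],"rotation":[0.0,0.0,1.9]},{"gripper":0.4,"offset":[0.025,-0.0277,0.0002],"rotation":[-0.1,0.0,2.0]},{"gripper":0.4,"offset":[0.024,-0.0284,0.0002],"rotation":[0.0,0.0,1.9]},{"gripper":0.4,"offset":[0.0231,-0.0293,0.0002],"rotation":[0.0,0.0,2.0]},{"gripper":0.4,"offset":[0.0005,-0.0377,0.005],"rotation":[0.0,0.0,0.0]},{"gripper":0.4,"offset":[0.0005,-0.0377,0.0049],"rotation":[0.0,0.0,0.0]},{"gripper":0.4,"offset":[0.0004,-0.0377,0.005],"rotation":[0.0,0.0,0.0]},{"gripper":0.4,"offset":[0.0005,-0.0376,0.005],"rotation":[0.0,0.0,0.0]},{"gripper":0.4,"offset":[0.0005,-0.0377,0.005],"rotation":[0.0,0.0,0.0]},{"gripper":0.4,"offset":[0.0005,-0.0377,0.0049],"rotation":[0.0,0.0,0.0]},{"gripper":0.4,"offset":[0.0004,-0.0377,0.005],"rotation":[0.0,0.0,0.0]},{"gripper":0.4,"offset":[0.0005,-0.0377,0.005],"rotation":[0.0,0.0,0.0]}]
```

Request:
jog_arm([
  {"gripper": 0.4, "offset": [0.03, -0.022, 0], "rotation": [0, 0, 2]},
  {"gripper": 0.4, "offset": [0.029, -0.023, 0], "rotation": [0, 0, 2]},
  {"gripper": 0.4, "offset": [0.0285, -0.024, 0], "rotation": [0, 0, 2]},
  {"gripper": 0.4, "offset": [0.0275, -0.025, 0], "rotation": [0, 0, 2]},
  {"gripper": 0.4, "offset": [0.027, -0.026, 0], "rotation": [0, 0, 2]},
  {"gripper": 0.4, "offset": [0.026, -0.027, 0], "rotation": [0, 0, 2]},
  {"gripper": 0.4, "offset": [0.025, -0.0275, 0], "rotation": [0, 0, 2]},
  {"gripper": 0.4, "offset": [0.024, -0.0285, 0], "rotation": [0, 0, 2]},
  {"gripper": 0.4, "offset": [0.023, -0.029, 0], "rotation": [0, 0, 1.4]},
  {"gripper": 0.4, "offset": [0.0005, -0.038, 0.005], "rotation": [0, 0, 0]},
  {"gripper": 0.4, "offset": [0.0005, -0.038, 0.005], "rotation": [0, 0, 0]},
  {"gripper": 0.4, "offset": [0.0005, -0.038, 0.005], "rotation": [0, 0, 0]},
  {"gripper": 0.4, "offset": [0.0005, -0.038, 0.005], "rotation": [0, 0, 0]},
  {"gripper": 0.4, "offset": [0.0005, -0.038, 0.005], "rotation": [0, 0, 0]},
  {"gripper": 0.4, "offset": [0.0005, -0.038, 0.005], "rotation": [0, 0, 0]},
  {"gripper": 0.4, "offset": [0.0005, -0.038, 0.005], "rotation": [0, 0, 0]},
  {"gripper": 0.4, "offset": [0.0005, -0.038, 0.005], "rotation": [0, 0, 0]},
])

```text
clock: 1.8
position: [0.3901, 0.0227, 0.202]
ee_rot: [0.998, 0.057, 0.0, 0.0]
ft_force: [2.0, -0.2, 0.6]
grip_width: 0.401
grasp_force: 0.0
```

Request:
jog_arm([
  {"gripper": 0.4, "offset": [0, 0, 0], "rotation": [0, 7.5, 0]},
  {"gripper": 0.4, "offset": [0, 0, 0], "rotation": [0, 7.5, 0]},
  {"gripper": 0.4, "offset": [0, 0, 0], "rotation": [0, 7.5, 0]},
  {"gripper": 0.4, "offset": [0, 0, 0], "rotation": [0, 7.5, 0]},
  {"gripper": 0.4, "offset": [-0.0135, 0.0003, 0.0165], "rotation": [0, 0, 0]},
  {"gripper": 0.4, "offset": [-0.0135, 0.0003, 0.0165], "rotation": [0, 0, 0]},
  {"gripper": 0.4, "offset": [-0.0135, 0.0003, 0.0165], "rotation": [0, 0, 0]},
  {"gripper": 0.4, "offset": [-0.0135, 0.0003, 0.0165], "rotation": [0, 0, 0]},
  {"gripper": 0.4, "offset": [-0.0135, 0.0003, 0.0165], "rotation": [0, 0, 0]},
  {"gripper": 0.4, "offset": [-0.0135, 0.0003, 0.0165], "rotation": [0, 0, 0]},
  {"gripper": 0.4, "offset": [0, 0, 0], "rotation": [0, 0, 0]},
])

```text
clock: 2.9
position: [0.4046, 0.0128, 0.1184]
ee_rot: [0.978, 0.054, 0.203, -0.008]
ft_force: [-0.2, 0.1, 0.9]
grip_width: 0.4
grasp_force: 0.0
```

Run:
```python
from h import *
import cv2
st(); o=manip.get_obs();p=o["position"];R=Ro.from_quat(o["ee_rot"])
s=imaging.camera("scene")
print("TCP/tip px",proj("scene",[p,p+R.apply([0,0,.011])]))
c=s[150:290,180:340];cv2.imwrite("pics/s1.png",cv2.resize(c,None,fx=4,fy=4,interpolation=cv2.INTER_CUBIC))
```

```text
t 2.9 p [0.4046 0.0128 0.1184] z [ 0.3956  0.0376 -0.9176] x [0.9119 0.1027 0.3974] F [-0.1524  0.1089  0.917 ] w 0.4003618919302722
TCP/tip px [[275.2608 199.6883]
 [274.0695 202.2143]]
```

View pics/s1.png

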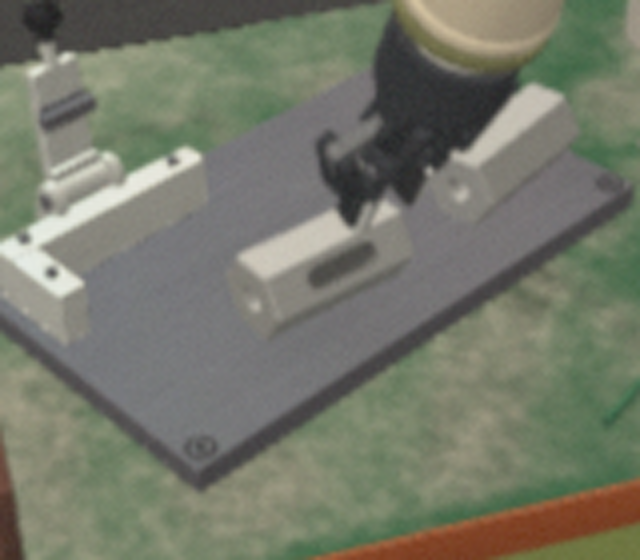

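The arm saturates close in: it reached only 23° of tilt at x 0.40. Both open fingertips show near (350,218) and (375,228) in the crop, above the bar. I'll straddle the bar instead, so the TCP sits farther out, and push with the rear pad flush on the lower near flat.

```bash
cat >> h.py <<'E'
def sttool(yaw,tilt):  # tool y forward(heading yaw), x left, tilt deg>0 tips forward
    return Ro.from_euler('z',yaw)*Ro.from_matrix([[0,1,0],[1,0,0],[0,0,-1]])*Ro.from_euler('x',-tilt,degrees=True)
def sp(b,n,a,tilt,lat=0):  # b=(x,y,yaw) bar centre; n,a in m along pad-normal / tool z
    t=np.radians(tilt);xb=np.cos(t)*n+np.sin(t)*a;zb=np.sin(t)*n-np.cos(t)*a
    u=np.array([np.cos(b[2]),np.sin(b[2])]);v=np.array([-u[1],u[0]])
    return np.r_[b[:2]+xb*u+lat*v,.045+zb]
E
python3 - <<'E'
from h import *
b=[.449,.0275,.113]
s=plan([([.42,.02,.19],sttool(.113,90).__class__.from_quat(manip.get_obs()["ee_rot"]),3)],.82)
s=plan([(s[0],sttool(.113,0),12),(sp(b,0,-.08,30),sttool(.113,30),6),(sp(b,0,-.04,30),sttool(.113,30),2)],.82,s)
E
```

```text
[{"gripper":0.82,"offset":[0.0143,-0.0016,-0.0195],"rotation":[0.0,0.0,0.0]},{"gripper":0.82,"offset":[0.0143,-0.0016,-0.0195],"rotation":[0.0,0.0,0.0]},{"gripper":0.82,"offset":[0.0142,-0.0016,-0.0196],"rotation":[0.0,0.0,0.0]}]
[{"gripper":0.82,"offset":[0.0,0.0,0.0],"rotation":[1.6,-1.5,-7.4]},{"gripper":0.82,"offset":[0.0,0.0,0.0],"rotation":[1.5,-1.5,-7.4]},{"gripper":0.82,"offset":[0.0,0.0,0.0],"rotation":[1.6,-1.5,-7.4]},{"gripper":0.82,"offset":[0.0,0.0,0.0],"rotation":[1.6,-1.5,-7.4]},{"gripper":0.82,"offset":[0.0,0.0,0.0],"rotation":[1.5,-1.6,-7.4]},{"gripper":0.82,"offset":[0.0,0.0,0.0],"rotation":[1.6,-1.5,-7.4]},{"gripper":0.82,"offset":[0.0,0.0,0.0],"rotation":[1.5,-1.5,-7.4]},{"gripper":0.82,"offset":[0.0,0.0,0.0],"rotation":[1.6,-1.5,-7.4]},{"gripper":0.82,"offset":[0.0,0.0,0.0],"rotation":[1.5,-1.5,-7.3]},{"gripper":0.82,"offset":[0.0,0.0,0.0],"rotation":[1.6,-1.5,-7.4]},{"gripper":0.82,"offset":[0.0,0.0,0.0],"rotation":[1.6,-1.5,-7.4]},{"gripper":0.82,"offset":[0.0,0.0,0.0],"rotation":[1.5,-1.5,-7.4]},{"gripper":0.82,"offset":[0.0007,-0.0017,0.0126],"rotation":[-5.0,0.0,0.0]},{"gripper":0.82,"offset":[0.0007,-0.0028,0.0124],"rotation":[-5.0,0.0,0.0]},{"gripper":0.82,"offset":[0.0007,-0.0039,0.0122],"rotation":[-5.0,0.0,0.0]},{"gripper":0.82,"offset":[0.0007,-0.005,0.0117],"rotation":[-5.0,0.0,0.0]},{"gripper":0.82,"offset":[0.0007,-0.0059,0.0113],"rotation":[-5.0,0.0,0.0]},{"gripper":0.82,"offset":[0.0007,-0.0069,0.0107],"rotation":[-5.0,0.0,0.0]},{"gripper":0.82,"offset":[0.0,0.0,0.02],"rotation":[0.0,0.0,0.0]},{"gripper":0.82,"offset":[0.0,0.0,0.02],"rotation":[0.0,0.0,0.0]}]
```

Request:
jog_arm([
  {"gripper": 0.88, "offset": [0.0143, -0.0016, -0.0195], "rotation": [0, 0, 0]},
  {"gripper": 0.88, "offset": [0.0143, -0.0016, -0.0195], "rotation": [0, 0, 0]},
  {"gripper": 0.88, "offset": [0.0143, -0.0016, -0.0195], "rotation": [0, 0, 0]},
  {"gripper": 0.88, "offset": [0, 0, 0], "rotation": [0, -7.8, 0]},
  {"gripper": 0.88, "offset": [0, 0, 0], "rotation": [0, -7.8, 0]},
  {"gripper": 0.88, "offset": [0, 0, 0], "rotation": [0, -7.8, 0]},
  {"gripper": 0.88, "offset": [0, 0, 0], "rotation": [0, 0, -7.5]},
  {"gripper": 0.88, "offset": [0, 0, 0], "rotation": [0, 0, -7.5]},
  {"gripper": 0.88, "offset": [0, 0, 0], "rotation": [0, 0, -7.5]},
  {"gripper": 0.88, "offset": [0, 0, 0], "rotation": [0, 0, -7.5]},
  {"gripper": 0.88, "offset": [0, 0, 0], "rotation": [0, 0, -7.5]},
  {"gripper": 0.88, "offset": [0, 0, 0], "rotation": [0, 0, -7.5]},
  {"gripper": 0.88, "offset": [0, 0, 0], "rotation": [0, 0, -7.5]},
  {"gripper": 0.88, "offset": [0, 0, 0], "rotation": [0, 0, -7.5]},
  {"gripper": 0.88, "offset": [0, 0, 0], "rotation": [0, 0, -7.5]},
  {"gripper": 0.88, "offset": [0, 0, 0], "rotation": [0, 0, -7.5]},
  {"gripper": 0.88, "offset": [0, 0, 0], "rotation": [0, 0, -7.5]},
  {"gripper": 0.88, "offset": [0, 0, 0], "rotation": [0, 0, -7.5]},
])

```text
clock: 4.75
position: [0.4193, 0.022, 0.1889]
ee_rot: [0.663, 0.748, 0.005, 0.009]
ft_force: [0.0, -0.1, -0.4]
grip_width: 0.878
grasp_force: 0.0
```

Run:
```python
from h import *
st()
b=[.449,.0275,.113]
s=plan([(sp(b,0,-.08,20),sttool(.113,20),5),(sp(b,0,-.03,20),sttool(.113,20),3)],.88)
```

```text
t 4.75 p [0.4193 0.022  0.1889] z [ 0.0206 -0.0043 -0.9998] x [-0.12    0.9928 -0.0067] F [ 0.0118 -0.1147 -0.3829] w 0.8779591551868723
[{"gripper":0.88,"offset":[0.0005,0.0003,0.0138],"rotation":[-3.8,0.1,0.1]},{"gripper":0.88,"offset":[0.0005,-0.0007,0.0137],"rotation":[-3.7,0.0,0.1]},{"gripper":0.88,"offset":[0.0005,-0.0015,0.0137],"rotation":[-3.8,0.1,0.1]},{"gripper":0.88,"offset":[0.0004,-0.0024,0.0135],"rotation":[-3.8,0.0,0.1]},{"gripper":0.88,"offset":[0.0005,-0.0033,0.0134],"rotation":[-3.8,0.1,0.1]},{"gripper":0.88,"offset":[0.0,0.0,0.0167],"rotation":[0.0,0.0,0.0]},{"gripper":0.88,"offset":[0.0,0.0,0.0166],"rotation":[0.0,0.0,0.0]},{"gripper":0.88,"offset":[0.0,-0.0001,0.0167],"rotation":[0.0,0.0,0.0]}]
```

Request:
jog_arm([
  {"gripper": 0.88, "offset": [0.0005, 0, 0.0138], "rotation": [-3.8, 0.1, 0.1]},
  {"gripper": 0.88, "offset": [0.0005, -0.0005, 0.0137], "rotation": [-3.8, 0, 0.1]},
  {"gripper": 0.88, "offset": [0.0005, -0.0015, 0.0137], "rotation": [-3.8, 0.1, 0.1]},
  {"gripper": 0.88, "offset": [0.0005, -0.0024, 0.0135], "rotation": [-3.8, 0, 0.1]},
  {"gripper": 0.88, "offset": [0.0005, -0.0033, 0.0135], "rotation": [-3.8, 0, 0.1]},
  {"gripper": 0.88, "offset": [0, 0, 0.0167], "rotation": [0, 0, 0]},
  {"gripper": 0.88, "offset": [0, 0, 0.0167], "rotation": [0, 0, 0]},
  {"gripper": 0.88, "offset": [0, 0, 0.0167], "rotation": [0, 0, 0]},
])

```text
clock: 5.55
position: [0.4393, 0.0272, 0.0728]
ee_rot: [0.657, 0.733, 0.13, 0.117]
ft_force: [0.2, -1.4, -0.0]
grip_width: 0.878
grasp_force: 0.0
```

Run:
```python
from h import *
import cv2
st(); o=manip.get_obs();p=o["position"];R=Ro.from_quat(o["ee_rot"])
b=[.449,.0275,.113]
print(sp(b,0,-.03,20))
s=imaging.camera("scene")
print("TCP/tip px",(proj("scene",[p,p+R.apply([0,0,.011]),p+R.apply([0,-.0375,.011]),p+R.apply([0,.0375,.011])])-[180,150])*4)
c=s[150:290,180:340];cv2.imwrite("pics/s2.png",cv2.resize(c,None,fx=4,fy=4,interpolation=cv2.INTER_CUBIC))
```

```text
t 5.55 p [0.4393 0.0272 0.0728] z [ 0.3435  0.0366 -0.9385] x [-0.108   0.9942 -0.0007] F [ 0.2025 -1.3556 -0.0324] w 0.8781060584261243
[0.4388 0.0263 0.0732]
TCP/tip px [[330.0023 237.4384]
 [326.3397 247.5855]
 [362.047  291.2619]
 [291.6194 205.1163]]
```

View pics/s2.png

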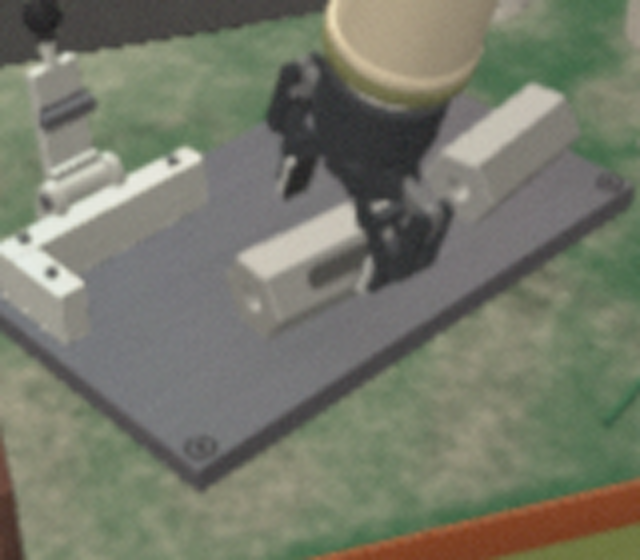

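The rear fingertip is at about (366,290), against (362,291) predicted, so the 11 mm overhang holds. The gripper straddles the bar about its middle. I'll lower 20 mm, then close the gap to the near corner.

Request:
jog_arm([
  {"gripper": 0.88, "offset": [0, 0, 0.007], "rotation": [0, 0, 0]},
  {"gripper": 0.88, "offset": [0, 0, 0.007], "rotation": [0, 0, 0]},
  {"gripper": 0.88, "offset": [0, 0, 0.006], "rotation": [0, 0, 0]},
  {"gripper": 0.88, "offset": [0, 0.004, 0], "rotation": [0, 0, 0]},
  {"gripper": 0.88, "offset": [0, 0.003, 0], "rotation": [0, 0, 0]},
  {"gripper": 0.88, "offset": [0, 0, 0], "rotation": [0, 0, 0]},
])

```text
clock: 6.2
position: [0.4531, 0.0284, 0.0572]
ee_rot: [0.658, 0.732, 0.131, 0.117]
ft_force: [0.4, -0.9, -0.7]
grip_width: 0.879
grasp_force: 0.0
```

Request:
jog_arm([
  {"gripper": 0.82, "offset": [0, -0.0025, 0], "rotation": [0, 0, 0]},
  {"gripper": 0.75, "offset": [0, -0.0025, 0], "rotation": [0, 0, 0]},
  {"gripper": 0.75, "offset": [0, 0, 0], "rotation": [0, 0, 0]},
])

```text
clock: 6.5
position: [0.4472, 0.0272, 0.0546]
ee_rot: [0.658, 0.732, 0.13, 0.117]
ft_force: [0.8, 0.9, 0.3]
grip_width: 0.752
grasp_force: 0.0
```

Run:
```python
from h import *
st();o=manip.get_obs();p=o["position"];R=Ro.from_quat(o["ee_rot"])
b=[.449,.0275,.113];u=np.array([np.cos(.113),np.sin(.113),0]);ax=np.array([-u[1],u[0],0])
piv=np.r_[b[:2],.02]+.0144*u
way=[]
for i in range(1,13):
    Q=Ro.from_rotvec(ax*3*i,degrees=True);way.append((piv+Q.apply(p-piv),Q*R,1))
plan(way,.75)
```

```text
t 6.5 p [0.4472 0.0272 0.0546] z [ 0.3421  0.0363 -0.939 ] x [-0.1058  0.9944 -0.0001] F [0.8019 0.8867 0.273 ] w 0.7520100127463558
[{"gripper":0.75,"offset":[0.0,0.002,-0.0001],"rotation":[3.0,0.0,0.0]},{"gripper":0.75,"offset":[0.0,0.002,-0.0001],"rotation":[3.0,0.0,0.0]},{"gripper":0.75,"offset":[0.0,0.002,-0.0002],"rotation":[3.0,-0.1,0.0]},{"gripper":0.75,"offset":[0.0001,0.002,-0.0001],"rotation":[3.0,0.0,0.0]},{"gripper":0.75,"offset":[0.0,0.002,-0.0001],"rotation":[3.0,0.0,0.0]},{"gripper":0.75,"offset":[0.0,0.002,-0.0001],"rotation":[3.0,0.0,0.0]},{"gripper":0.75,"offset":[0.0,0.002,-0.0002],"rotation":[3.0,0.0,-0.1]},{"gripper":0.75,"offset":[0.0,0.002,-0.0001],"rotation":[3.0,-0.1,0.0]},{"gripper":0.75,"offset":[0.0,0.002,-0.0001],"rotation":[3.0,0.0,0.0]},{"gripper":0.75,"offset":[0.0,0.002,-0.0001],"rotation":[3.0,0.0,0.0]},{"gripper":0.75,"offset":[0.0,0.002,-0.0001],"rotation":[3.0,0.0,0.0]},{"gripper":0.75,"offset":[0.0001,0.002,-0.0002],"rotation":[3.0,0.0,0.0]}]
```

Request:
jog_arm([
  {"gripper": 0.75, "offset": [0, 0.002, -0.0001], "rotation": [3, 0, 0]},
  {"gripper": 0.75, "offset": [0, 0.002, -0.0001], "rotation": [3, 0, 0]},
  {"gripper": 0.75, "offset": [0, 0.002, -0.0001], "rotation": [3, 0, 0]},
  {"gripper": 0.75, "offset": [0, 0.002, -0.0001], "rotation": [3, 0, 0]},
  {"gripper": 0.75, "offset": [0, 0.002, -0.0001], "rotation": [3, 0, 0]},
  {"gripper": 0.75, "offset": [0, 0.002, -0.0001], "rotation": [3, 0, 0]},
  {"gripper": 0.75, "offset": [0, 0, 0], "rotation": [0, 0, 0]},
])

```text
clock: 7.2
position: [0.4599, 0.029, 0.058]
ee_rot: [0.669, 0.743, 0.014, 0.011]
ft_force: [-1.4, -0.1, -0.0]
grip_width: 0.751
grasp_force: 0.5
```

Run:
```python
from h import *
import cv2
st()
s=imaging.camera("scene")
c=s[150:290,180:340];cv2.imwrite("pics/s3.png",cv2.resize(c,None,fx=4,fy=4,interpolation=cv2.INTER_CUBIC))
```

```text
t 7.2 p [0.4599 0.029  0.058 ] z [ 0.0361  0.006  -0.9993] x [-0.1057  0.9944  0.0021] F [-1.3602 -0.1104 -0.0006] w 0.750977022406756
```

View pics/s3.png

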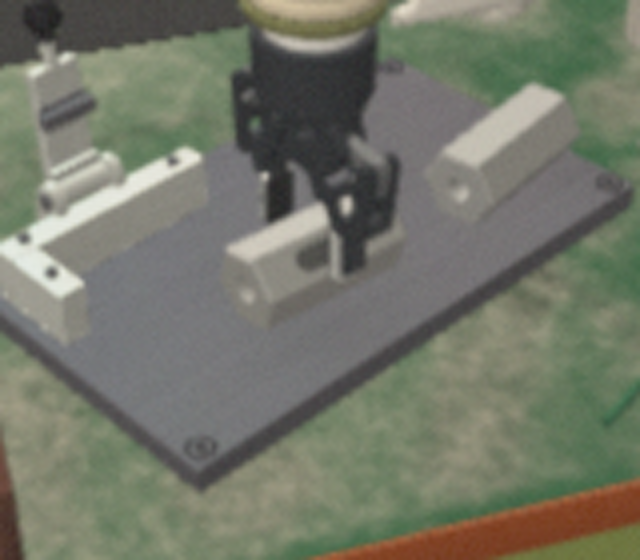

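The bar has tipped partly: its left-end hex is turned, the near corner rests on the rear pad at (340,235), and the keyway now looks higher. I'll carry the corner on along its arc without more tilt.

Request:
jog_arm([
  {"gripper": 0.75, "offset": [0, 0.0024, -0.0026], "rotation": [0, 0, 0]},
  {"gripper": 0.75, "offset": [0, 0.0026, -0.0025], "rotation": [0, 0, 0]},
  {"gripper": 0.75, "offset": [0, 0.0028, -0.0023], "rotation": [0, 0, 0]},
  {"gripper": 0.75, "offset": [0, 0.003, -0.0021], "rotation": [0, 0, 0]},
  {"gripper": 0.75, "offset": [0, 0.0032, -0.0019], "rotation": [0, 0, 0]},
  {"gripper": 0.75, "offset": [0, 0.0033, -0.0017], "rotation": [0, 0, 0]},
  {"gripper": 0.75, "offset": [0, 0.0035, -0.0015], "rotation": [0, 0, 0]},
  {"gripper": 0.75, "offset": [0, 0.0035, -0.001], "rotation": [0, 0, 0]},
  {"gripper": 0.75, "offset": [0, 0, 0], "rotation": [0, 0, 0]},
  {"gripper": 0.75, "offset": [0, 0, 0], "rotation": [0, 0, 0]},
])

```text
clock: 8.25
position: [0.4828, 0.0315, 0.0745]
ee_rot: [0.668, 0.744, 0.014, 0.012]
ft_force: [-0.5, 0.1, 0.0]
grip_width: 0.754
grasp_force: 0.0
```

Run:
```python
from h import *
import cv2
st()
s=imaging.camera("scene")
c=s[150:290,180:340];cv2.imwrite("pics/s4.png",cv2.resize(c,None,fx=4,fy=4,interpolation=cv2.INTER_CUBIC))
```

```text
t 8.25 p [0.4828 0.0315 0.0745] z [ 0.0372  0.0049 -0.9993] x [-0.1063  0.9943  0.0009] F [-0.5126  0.1388  0.0421] w 0.7544747424871479
```

View pics/s4.png

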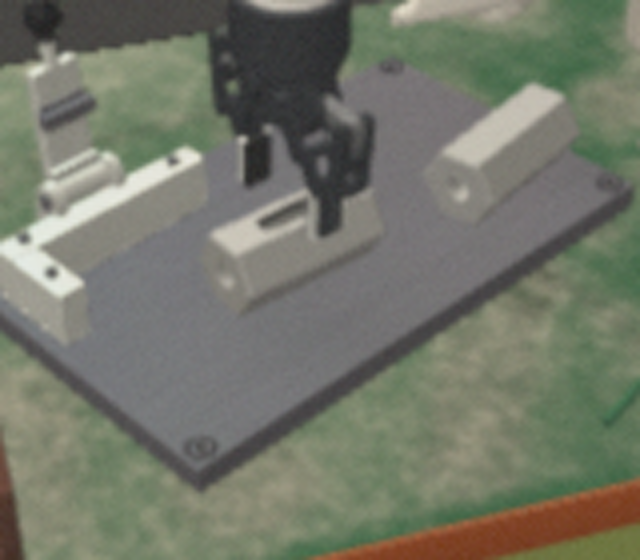

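The bar has rolled: the keyway is now on the top flat at about (285,215), the left end hole is at (226,280), and contact force is near zero. Next I'll retreat, turn the gripper and push to the fence with the two part-open fingers.

Run:
```python
from h import *
b=np.array([.449,.0275])+.0289*np.array([.9936,.1128]);v=np.array([-.1128,.9936])
P=np.r_[b+.055*v,.045];print("pred end px crop",(proj("scene",P)-[180,150])*4,"meas 227,280")
bp=inplate(PL,b);print("bar in plate",bp)
c,s=np.cos(.1953),np.sin(.1953)
W=lambda x,y,z:toworld(PL,[x,y,z])
R0=Ro.from_quat(manip.get_obs()["ee_rot"]);p0=manip.get_obs()["position"]
q=tool(.1953,0);t=tool(.1953,-15)
sx=bp[0]-.0289-.0114-.022
plan([(p0+[0,0,.08],R0,3),(W(sx,bp[1],.14),q,12),(W(sx,bp[1],.10),t,3),(W(sx,bp[1],.0455),t,3)],.4)
print(W(sx,bp[1],.0455), "push dist to fence",.0007-sx)
```

```text
pred end px crop [[225.0838 276.9051]] meas 227,280
bar in plate [-0.0264  0.0373]
[{"gripper":0.4,"offset":[0.0,0.001,-0.0266],"rotation":[0.0,0.0,0.0]},{"gripper":0.4,"offset":[0.0,0.001,-0.0267],"rotation":[0.0,0.0,0.0]},{"gripper":0.4,"offset":[0.0001,0.001,-0.0266],"rotation":[0.0,0.0,0.0]},{"gripper":0.4,"offset":[-0.0005,-0.0056,0.001],"rotation":[0.1,-0.1,7.1]},{"gripper":0.4,"offset":[-0.0011,-0.0056,0.001],"rotation":[0.2,-0.2,7.1]},{"gripper":0.4,"offset":[-0.0019,-0.0053,0.001],"rotation":[0.1,-0.1,7.0]},{"gripper":0.4,"offset":[-0.0024,-0.0051,0.001],"rotation":[0.2,-0.1,7.1]},{"gripper":0.4,"offset":[-0.0031,-0.0047,0.0011],"rotation":[0.1,-0.2,7.1]},{"gripper":0.4,"offset":[-0.0036,-0.0043,0.0011],"rotation":[0.1,-0.1,7.1]},{"gripper":0.4,"offset":[-0.0042,-0.0038,0.0011],"rotation":[0.2,-0.2,7.0]},{"gripper":0.4,"offset":[-0.0045,-0.0033,0.0011],"rotation":[0.1,-0.1,7.1]},{"gripper":0.4,"offset":[-0.005,-0.0027,0.0011],"rotation":[0.2,-0.1,7.1]},{"gripper":0.4,"offset":[-0.0052,-0.002,0.0012],"rotation":[0.1,-0.2,7.1]},{"gripper":0.4,"offset":[-0.0054,-0.0014,0.0011],"rotation":[0.2,-0.1,7.0]},{"gripper":0.4,"offset":[-0.0056,-0.0008,0.0012],"rotation":[0.1,-0.1,7.1]},{"gripper":0.4,"offset":[0.0,0.0,0.0133],"rotation":[0.0,-5.0,0.0]},{"gripper":0.4,"offset":[0.0012,0.0,0.0133],"rotation":[0.0,-5.0,0.0]},{"gripper":0.4,"offset":[0.0023,0.0,0.0132],"rotation":[0.0,-5.0,0.0]},{"gripper":0.4,"offset":[0.0047,0.0,0.0175],"rotation":[0.0,0.0,0.0]},{"gripper":0.4,"offset":[0.0047,0.0,0.0176],"rotation":[0.0,0.0,0.0]},{"gripper":0.4,"offset":[0.0047,0.0,0.0175],"rotation":[0.0,0.0,0.0]}]
[0.4166 0.0187 0.0455] push dist to fence 0.08944895864818841
```

Request:
jog_arm([
  {"gripper": 0.75, "offset": [0, 0.001, -0.0266], "rotation": [0, 0, 0]},
  {"gripper": 0.75, "offset": [0, 0.001, -0.0266], "rotation": [0, 0, 0]},
  {"gripper": 0.75, "offset": [0, 0.001, -0.0266], "rotation": [0, 0, 0]},
  {"gripper": 0.4, "offset": [-0.0005, -0.0056, 0.001], "rotation": [0.1, -0.1, 7.1]},
  {"gripper": 0.4, "offset": [-0.0011, -0.0056, 0.001], "rotation": [0.1, -0.1, 7.1]},
  {"gripper": 0.4, "offset": [-0.0019, -0.0053, 0.001], "rotation": [0.2, -0.2, 7.1]},
  {"gripper": 0.4, "offset": [-0.0024, -0.0051, 0.001], "rotation": [0.1, -0.1, 7.1]},
  {"gripper": 0.4, "offset": [-0.0031, -0.0047, 0.001], "rotation": [0.2, -0.2, 7.1]},
  {"gripper": 0.4, "offset": [-0.0036, -0.0043, 0.001], "rotation": [0.1, -0.1, 7.1]},
  {"gripper": 0.4, "offset": [-0.0042, -0.0038, 0.001], "rotation": [0.2, -0.2, 7.1]},
  {"gripper": 0.4, "offset": [-0.0045, -0.0033, 0.001], "rotation": [0.1, -0.1, 7.1]},
  {"gripper": 0.4, "offset": [-0.005, -0.0027, 0.001], "rotation": [0.2, -0.2, 7.1]},
  {"gripper": 0.4, "offset": [-0.0052, -0.002, 0.001], "rotation": [0.1, -0.1, 7.1]},
  {"gripper": 0.4, "offset": [-0.0054, -0.0014, 0.001], "rotation": [0.2, -0.2, 7.1]},
  {"gripper": 0.4, "offset": [-0.0056, -0.0008, 0.001], "rotation": [0.1, -0.1, 7.1]},
])

```text
clock: 9.8
position: [0.4163, 0.0187, 0.1409]
ee_rot: [0.996, 0.092, -0.001, 0.0]
ft_force: [0.1, 0.6, 0.8]
grip_width: 0.401
grasp_force: 0.0
```

Request:
jog_arm([
  {"gripper": 0.4, "offset": [0, 0, 0.0133], "rotation": [0, -5, 0]},
  {"gripper": 0.4, "offset": [0.0012, 0, 0.0133], "rotation": [0, -5, 0]},
  {"gripper": 0.4, "offset": [0.0023, 0, 0.0133], "rotation": [0, -5, 0]},
  {"gripper": 0.4, "offset": [0, 0, 0], "rotation": [0, 0, 0]},
])

```text
clock: 10.2
position: [0.416, 0.0194, 0.0982]
ee_rot: [0.986, 0.094, -0.134, 0.01]
ft_force: [0.3, 0.3, 0.1]
grip_width: 0.404
grasp_force: 0.0
```

Run:
```python
from h import *
st()
t=tool(.1953,-15);W=lambda x,y,z:toworld(PL,[x,y,z]);sx=-.0264-.0289-.0114-.022
s=plan([(W(sx,.0373,.0455),t,4)],.4)
plan([(W(0,.0373,.0455),t,17)],.4,s)
```

```text
t 10.2 p [0.416  0.0194 0.0982] z [-0.2618 -0.0457 -0.964 ] x [ 0.9464  0.1836 -0.2657] F [0.3059 0.3038 0.0608] w 0.4042224586804592
[{"gripper":0.4,"offset":[0.0036,0.0003,0.0127],"rotation":[-0.1,0.1,-0.1]},{"gripper":0.4,"offset":[0.0036,0.0002,0.0126],"rotation":[-0.1,0.1,0.0]},{"gripper":0.4,"offset":[0.0036,0.0003,0.0127],"rotation":[-0.1,0.1,-0.1]},{"gripper":0.4,"offset":[0.0036,0.0002,0.0127],"rotation":[0.0,0.1,0.0]}]
[{"gripper":0.4,"offset":[0.005,0.0,-0.0013],"rotation":[0.0,0.0,0.0]},{"gripper":0.4,"offset":[0.0051,0.0,-0.0014],"rotation":[0.0,0.0,0.0]},{"gripper":0.4,"offset":[0.005,0.0,-0.0013],"rotation":[0.0,0.0,0.0]},{"gripper":0.4,"offset":[0.0051,0.0,-0.0014],"rotation":[0.0,0.0,0.0]},{"gripper":0.4,"offset":[0.005,0.0,-0.0013],"rotation":[0.0,0.0,0.0]},{"gripper":0.4,"offset":[0.005,0.0,-0.0014],"rotation":[0.0,0.0,0.0]},{"gripper":0.4,"offset":[0.0051,0.0,-0.0013],"rotation":[0.0,0.0,0.0]},{"gripper":0.4,"offset":[0.005,0.0,-0.0014],"rotation":[0.0,0.0,0.0]},{"gripper":0.4,"offset":[0.005,0.0,-0.0013],"rotation":[0.0,0.0,0.0]},{"gripper":0.4,"offset":[0.0051,0.0,-0.0014],"rotation":[0.0,0.0,0.0]},{"gripper":0.4,"offset":[0.005,0.0,-0.0013],"rotation":[0.0,0.0,0.0]},{"gripper":0.4,"offset":[0.0051,0.0,-0.0014],"rotation":[0.0,0.0,0.0]},{"gripper":0.4,"offset":[0.005,0.0,-0.0013],"rotation":[0.0,0.0,0.0]},{"gripper":0.4,"offset":[0.005,0.0,-0.0014],"rotation":[0.0,0.0,0.0]},{"gripper":0.4,"offset":[0.0051,0.0,-0.0013],"rotation":[0.0,0.0,0.0]},{"gripper":0.4,"offset":[0.005,0.0,-0.0014],"rotation":[0.0,0.0,0.0]},{"gripper":0.4,"offset":[0.005,-0.0001,-0.0013],"rotation":[0.0,0.0,0.0]}]
```

Request:
jog_arm([
  {"gripper": 0.4, "offset": [0.0036, 0.0003, 0.0127], "rotation": [0, 0.1, 0]},
  {"gripper": 0.4, "offset": [0.0036, 0.0003, 0.0127], "rotation": [0, 0.1, 0]},
  {"gripper": 0.4, "offset": [0.0036, 0.0003, 0.0127], "rotation": [0, 0.1, 0]},
  {"gripper": 0.4, "offset": [0.0036, 0.0003, 0.0127], "rotation": [0, 0.1, 0]},
  {"gripper": 0.4, "offset": [0.005, 0, -0.0013], "rotation": [0, 0, 0]},
  {"gripper": 0.4, "offset": [0.005, 0, -0.0013], "rotation": [0, 0, 0]},
  {"gripper": 0.4, "offset": [0.005, 0, -0.0013], "rotation": [0, 0, 0]},
  {"gripper": 0.4, "offset": [0.005, 0, -0.0013], "rotation": [0, 0, 0]},
  {"gripper": 0.4, "offset": [0.005, 0, -0.0013], "rotation": [0, 0, 0]},
  {"gripper": 0.4, "offset": [0.005, 0, -0.0013], "rotation": [0, 0, 0]},
  {"gripper": 0.4, "offset": [0.005, 0, -0.0013], "rotation": [0, 0, 0]},
  {"gripper": 0.4, "offset": [0.005, 0, -0.0013], "rotation": [0, 0, 0]},
])

```text
clock: 11.4
position: [0.4585, 0.0256, 0.048]
ee_rot: [0.987, 0.094, -0.127, 0.012]
ft_force: [-4.2, -1.4, 3.3]
grip_width: 0.4
grasp_force: 2.6
```

Request:
jog_arm([
  {"gripper": 0.4, "offset": [0.005, 0, -0.0013], "rotation": [0, 0, 0]},
  {"gripper": 0.4, "offset": [0.005, 0, -0.0013], "rotation": [0, 0, 0]},
  {"gripper": 0.4, "offset": [0.005, 0, -0.0013], "rotation": [0, 0, 0]},
  {"gripper": 0.4, "offset": [0.005, 0, -0.0013], "rotation": [0, 0, 0]},
  {"gripper": 0.4, "offset": [0.005, 0, -0.0013], "rotation": [0, 0, 0]},
  {"gripper": 0.4, "offset": [0.005, 0, -0.0013], "rotation": [0, 0, 0]},
  {"gripper": 0.4, "offset": [0.005, 0, -0.0013], "rotation": [0, 0, 0]},
  {"gripper": 0.4, "offset": [0.003, 0, -0.0008], "rotation": [0, 0, 0]},
])

```text
clock: 12.2
position: [0.4974, 0.033, 0.048]
ee_rot: [0.987, 0.094, -0.127, 0.012]
ft_force: [-4.0, -0.7, 4.1]
grip_width: 0.403
grasp_force: 2.7
```

Run:
```python
from h import *
st();print(inplate(PL,manip.get_obs()["position"]))
```

```text
t 12.2 p [0.4974 0.033  0.048 ] z [-0.2482 -0.0478 -0.9675] x [ 0.9502  0.1826 -0.2527] F [-4.0191 -0.655   4.0835] w 0.4028007262028895
[-0.0067  0.0357]
```

Request:
jog_arm([
  {"gripper": 0.4, "offset": [0.002, 0, -0.0005], "rotation": [0, 0, 0]},
  {"gripper": 0.4, "offset": [0.002, 0, -0.0005], "rotation": [0, 0, 0]},
  {"gripper": 0.4, "offset": [0.0015, 0, -0.0004], "rotation": [0, 0, 0]},
])

```text
clock: 12.5
position: [0.5025, 0.034, 0.048]
ee_rot: [0.987, 0.094, -0.127, 0.012]
ft_force: [-5.0, -1.3, 4.9]
grip_width: 0.403
grasp_force: 2.9
```

Request:
jog_arm([
  {"gripper": 0.4, "offset": [0.001, 0, -0.0003], "rotation": [0, 0, 0]},
])

```text
clock: 12.6
position: [0.5035, 0.0342, 0.048]
ee_rot: [0.987, 0.094, -0.127, 0.012]
ft_force: [-4.8, -0.4, 3.0]
grip_width: 0.398
grasp_force: 2.7
```

Request:
jog_arm([
  {"gripper": 0.4, "offset": [0.001, 0, -0.0003], "rotation": [0, 0, 0]},
])

```text
clock: 12.7
position: [0.5046, 0.0343, 0.0481]
ee_rot: [0.987, 0.094, -0.127, 0.012]
ft_force: [-5.6, -0.5, 3.3]
grip_width: 0.4
grasp_force: 2.5
```

Request:
jog_arm([
  {"gripper": 0.4, "offset": [0.001, 0, -0.0003], "rotation": [0, 0, 0]},
])

```text
clock: 12.8
position: [0.5056, 0.0345, 0.0481]
ee_rot: [0.987, 0.094, -0.127, 0.012]
ft_force: [-3.9, 0.1, 3.6]
grip_width: 0.396
grasp_force: 2.4
```

Request:
jog_arm([
  {"gripper": 0.4, "offset": [0.001, 0, -0.0003], "rotation": [0, 0, 0]},
])

```text
clock: 12.9
position: [0.506, 0.0345, 0.048]
ee_rot: [0.987, 0.094, -0.128, 0.012]
ft_force: [-8.6, -1.0, 5.4]
grip_width: 0.402
grasp_force: 5.1
```

Request:
jog_arm([
  {"gripper": 0.4, "offset": [0.001, 0, -0.0003], "rotation": [0, 0, 0]},
])

```text
clock: 13.0
position: [0.5062, 0.0345, 0.048]
ee_rot: [0.987, 0.094, -0.129, 0.013]
ft_force: [-12.4, -3.2, 7.1]
grip_width: 0.4
grasp_force: 7.2
```

Run:
```python
from h import *
o=manip.get_obs();p=o["position"];R=Ro.from_quat(o["ee_rot"])
W=lambda x,y,z:toworld(PL,[x,y,z]);q=tool(.1953,0)
pp=inplate(PL,p);print(pp)
s=plan([(W(pp[0]-.02,pp[1],.055),R,2),(W(pp[0]-.02,pp[1],.15),q,3),(W(.041,-.045,.15),q,4),(W(.041,-.045,.045),q,5)],0)
plan([(W(.041,.0455,.045),q,20)],0,s)
T=tz([[512,310],[532,365],[695,308],[670,255]])
b=fit(.0289,.11,.07,T,None);print(b[0],inplate(PL,b[0]))
```

```text
[0.0022 0.0355]
[{"gripper":0,"offset":[-0.0106,0.0001,-0.0008],"rotation":[0.0,0.0,0.0]},{"gripper":0,"offset":[-0.0105,0.0,-0.0009],"rotation":[0.0,0.0,0.0]},{"gripper":0,"offset":[-0.0081,0.0,-0.0306],"rotation":[0.0,4.9,-0.1]},{"gripper":0,"offset":[-0.0055,0.0,-0.0312],"rotation":[0.0,5.0,-0.1]},{"gripper":0,"offset":[-0.0028,0.0,-0.0315],"rotation":[0.0,4.9,-0.1]},{"gripper":0,"offset":[0.0147,0.0201,0.0],"rotation":[0.0,0.0,0.0]},{"gripper":0,"offset":[0.0147,0.0201,0.0],"rotation":[0.0,0.0,0.0]},{"gripper":0,"offset":[0.0147,0.0202,-0.0001],"rotation":[0.0,0.0,0.0]},{"gripper":0,"offset":[0.0147,0.0201,0.0],"rotation":[0.0,0.0,0.0]},{"gripper":0,"offset":[0.0,0.0,0.021],"rotation":[0.0,0.0,0.0]},{"gripper":0,"offset":[0.0,0.0,0.021],"rotation":[0.0,0.0,0.0]},{"gripper":0,"offset":[0.0001,0.0,0.021],"rotation":[0.0,0.0,0.0]},{"gripper":0,"offset":[0.0,0.0,0.021],"rotation":[0.0,0.0,0.0]},{"gripper":0,"offset":[0.0,0.0,0.021],"rotation":[0.0,0.0,0.0]}]
[{"gripper":0,"offset":[0.0,-0.0045,0.0],"rotation":[0.0,0.0,0.0]},{"gripper":0,"offset":[0.0,-0.0045,0.0],"rotation":[0.0,0.0,
[... 538 characters left out ...]
ipper":0,"offset":[0.0,-0.0046,0.0],"rotation":[0.0,0.0,0.0]},{"gripper":0,"offset":[0.0,-0.0045,0.0],"rotation":[0.0,0.0,0.0]},{"gripper":0,"offset":[0.0,-0.0045,0.0],"rotation":[0.0,0.0,0.0]},{"gripper":0,"offset":[0.0,-0.0045,0.0],"rotation":[0.0,0.0,0.0]},{"gripper":0,"offset":[0.0,-0.0046,0.0],"rotation":[0.0,0.0,0.0]},{"gripper":0,"offset":[0.0,-0.0045,0.0],"rotation":[0.0,0.0,0.0]},{"gripper":0,"offset":[0.0,-0.0045,0.0],"rotation":[0.0,0.0,0.0]},{"gripper":0,"offset":[0.0,-0.0045,0.0],"rotation":[0.0,0.0,0.0]},{"gripper":0,"offset":[0.0,-0.0046,0.0],"rotation":[0.0,0.0,0.0]},{"gripper":0,"offset":[0.0,-0.0045,0.0],"rotation":[0.0,0.0,0.0]}]
[ 0.4894 -0.141   0.3371] [-0.0483 -0.1335]
```

Request:
jog_arm([
  {"gripper": 0.4, "offset": [-0.0105, 0, -0.0008], "rotation": [0, 0, 0]},
  {"gripper": 0, "offset": [-0.0105, 0, -0.0008], "rotation": [0, 0, 0]},
  {"gripper": 0, "offset": [-0.008, 0, -0.0306], "rotation": [0, 5, -0.1]},
  {"gripper": 0, "offset": [-0.0055, 0, -0.0312], "rotation": [0, 5, -0.1]},
  {"gripper": 0, "offset": [-0.0028, 0, -0.0315], "rotation": [0, 4.9, -0.1]},
  {"gripper": 0, "offset": [0.0147, 0.0201, 0], "rotation": [0, 0, 0]},
  {"gripper": 0, "offset": [0.0147, 0.0201, 0], "rotation": [0, 0, 0]},
  {"gripper": 0, "offset": [0.0147, 0.0201, 0], "rotation": [0, 0, 0]},
  {"gripper": 0, "offset": [0.0147, 0.0201, 0], "rotation": [0, 0, 0]},
  {"gripper": 0, "offset": [0, 0, 0.019], "rotation": [0, 0, 0]},
  {"gripper": 0, "offset": [0, 0, 0.019], "rotation": [0, 0, 0]},
  {"gripper": 0, "offset": [0, 0, 0.019], "rotation": [0, 0, 0]},
  {"gripper": 0, "offset": [0, 0, 0.019], "rotation": [0, 0, 0]},
  {"gripper": 0, "offset": [0, 0, 0.019], "rotation": [0, 0, 0]},
])

```text
clock: 14.4
position: [0.5613, -0.0364, 0.055]
ee_rot: [0.995, 0.097, 0.003, -0.0]
ft_force: [-0.1, -0.3, -0.2]
grip_width: 0.001
grasp_force: 0.0
```

Request:
jog_arm([
  {"gripper": 0, "offset": [0, -0.0045, 0], "rotation": [0, 0, 0]},
  {"gripper": 0, "offset": [0, -0.0045, 0], "rotation": [0, 0, 0]},
  {"gripper": 0, "offset": [0, -0.0045, 0], "rotation": [0, 0, 0]},
  {"gripper": 0, "offset": [0, -0.0045, 0], "rotation": [0, 0, 0]},
  {"gripper": 0, "offset": [0, -0.0045, 0], "rotation": [0, 0, 0]},
  {"gripper": 0, "offset": [0, -0.0045, 0], "rotation": [0, 0, 0]},
  {"gripper": 0, "offset": [0, -0.0045, 0], "rotation": [0, 0, 0]},
])

```text
clock: 15.1
position: [0.5555, -0.0055, 0.0556]
ee_rot: [0.995, 0.097, 0.003, -0.0]
ft_force: [1.5, -4.0, 3.4]
grip_width: -0.002
grasp_force: 2.2
```

Request:
jog_arm([
  {"gripper": 0, "offset": [0, -0.0045, 0], "rotation": [0, 0, 0]},
  {"gripper": 0, "offset": [0, -0.0045, 0], "rotation": [0, 0, 0]},
  {"gripper": 0, "offset": [0, -0.0045, 0], "rotation": [0, 0, 0]},
  {"gripper": 0, "offset": [0, -0.0045, 0], "rotation": [0, 0, 0]},
  {"gripper": 0, "offset": [0, -0.0045, 0], "rotation": [0, 0, 0]},
  {"gripper": 0, "offset": [0, -0.0045, 0], "rotation": [0, 0, 0]},
  {"gripper": 0, "offset": [0, -0.0045, 0], "rotation": [0, 0, 0]},
  {"gripper": 0, "offset": [0, -0.0045, 0], "rotation": [0, 0, 0]},
  {"gripper": 0, "offset": [0, -0.0045, 0], "rotation": [0, 0, 0]},
  {"gripper": 0, "offset": [0, -0.0045, 0], "rotation": [0, 0, 0]},
  {"gripper": 0, "offset": [0, -0.0045, 0], "rotation": [0, 0, 0]},
])

```text
clock: 16.2
position: [0.5454, 0.0436, 0.0552]
ee_rot: [0.995, 0.097, 0.002, -0.0]
ft_force: [0.8, -4.5, 3.4]
grip_width: -0.001
grasp_force: 2.3
```

Request:
jog_arm([
  {"gripper": 0, "offset": [0, -0.0025, 0], "rotation": [0, 0, 0]},
  {"gripper": 0, "offset": [0, -0.0015, 0], "rotation": [0, 0, 0]},
])

```text
clock: 16.4
position: [0.5447, 0.0475, 0.0552]
ee_rot: [0.995, 0.098, 0.002, -0.0]
ft_force: [-0.0, -4.2, 3.2]
grip_width: -0.001
grasp_force: 2.3
```

Run:
```python
from h import *
st();print(inplate(PL,manip.get_obs()["position"]))
```

```text
t 16.4 p [0.5447 0.0475 0.0552] z [ 0.0041  0.0014 -1.    ] x [0.9809 0.1942 0.0043] F [-0.0428 -4.1584  3.1581] w -0.0008543154181208491
[0.0425 0.0407]
```

Request:
jog_arm([
  {"gripper": 0, "offset": [0, -0.0015, 0], "rotation": [0, 0, 0]},
  {"gripper": 0, "offset": [0, -0.0015, 0], "rotation": [0, 0, 0]},
])

```text
clock: 16.6
position: [0.5442, 0.05, 0.0552]
ee_rot: [0.995, 0.097, 0.002, -0.0]
ft_force: [1.5, -4.5, 3.8]
grip_width: -0.006
grasp_force: 2.2
```

Request:
jog_arm([
  {"gripper": 0, "offset": [0, -0.001, 0], "rotation": [0, 0, 0]},
])

```text
clock: 16.7
position: [0.544, 0.0511, 0.0552]
ee_rot: [0.995, 0.097, 0.002, -0.0]
ft_force: [-0.0, -4.3, 2.2]
grip_width: -0.002
grasp_force: 2.2
```

Request:
jog_arm([
  {"gripper": 0, "offset": [0, -0.001, 0], "rotation": [0, 0, 0]},
])

```text
clock: 16.8
position: [0.5438, 0.052, 0.0552]
ee_rot: [0.995, 0.097, 0.002, -0.0]
ft_force: [0.9, -4.5, 2.7]
grip_width: -0.001
grasp_force: 2.1
```

Request:
jog_arm([
  {"gripper": 0, "offset": [0, -0.001, 0], "rotation": [0, 0, 0]},
])

```text
clock: 16.9
position: [0.5436, 0.0528, 0.0552]
ee_rot: [0.995, 0.097, 0.002, -0.0]
ft_force: [1.3, -8.5, 3.9]
grip_width: 0.0
grasp_force: 4.4
```

Request:
jog_arm([
  {"gripper": 0, "offset": [0, -0.001, 0], "rotation": [0, 0, 0]},
])

```text
clock: 17.0
position: [0.5436, 0.0528, 0.0552]
ee_rot: [0.995, 0.097, 0.002, 0.0]
ft_force: [1.7, -10.5, 5.0]
grip_width: 0.0
grasp_force: 5.2
```

Run:
```python
from h import *
st()
W=lambda x,y,z:toworld(PL,[x,y,z]);q=tool(.1953,0);t=tool(.1953,-15)
plan([(W(.042,.03,.0555),q,2),(W(.042,.03,.14),q,3),(W(-.03,.115,.14),q,4),(W(-.03,.115,.048),t,4),(W(-.003,.115,.048),t,5)],.4)
```

```text
t 17.0 p [0.5436 0.0528 0.0552] z [ 0.0042 -0.0003 -1.    ] x [0.9812 0.193  0.0041] F [  1.6536 -10.4744   5.0086] w 0.000302661507542759
[{"gripper":0.4,"offset":[-0.0002,0.0081,-0.0001],"rotation":[0.0,-0.1,0.0]},{"gripper":0.4,"offset":[-0.0003,0.008,-0.0002],"rotation":[0.1,-0.1,-0.1]},{"gripper":0.4,"offset":[0.0,0.0,-0.0282],"rotation":[0.0,0.0,0.0]},{"gripper":0.4,"offset":[0.0001,0.0,-0.0281],"rotation":[0.0,0.0,0.0]},{"gripper":0.4,"offset":[0.0,0.0,-0.0282],"rotation":[0.0,0.0,0.0]},{"gripper":0.4,"offset":[-0.018,-0.0213,0.0],"rotation":[0.0,0.0,0.0]},{"gripper":0.4,"offset":[-0.018,-0.0212,0.0],"rotation":[0.0,0.0,0.0]},{"gripper":0.4,"offset":[-0.018,-0.0213,0.0],"rotation":[0.0,0.0,0.0]},{"gripper":0.4,"offset":[-0.018,-0.0213,0.0],"rotation":[0.0,0.0,0.0]},{"gripper":0.4,"offset":[0.0,0.0,0.023],"rotation":[0.0,-3.8,0.0]},{"gripper":0.4,"offset":[0.0015,0.0001,0.023],"rotation":[0.0,-3.7,0.0]},{"gripper":0.4,"offset":[0.003,0.0,0.0228],"rotation":[0.0,-3.8,0.0]},{"gripper":0.4,"offset":[0.0045,0.0,0.0225],"rotation":[0.0,-3.7,0.0]},{"gripper":0.4,"offset":[0.0052,0.0,-0.0014],"rotation":[0.0,0.0,0.0]},{"gripper":0.4,"offset":[0.0052,0.0,-0.0014],"rotation":[0.0,0.0,0.0]},{"gripper":0.4,"offset":[0.0053,0.0,-0.0014],"rotation":[0.0,0.0,0.0]},{"gripper":0.4,"offset":[0.0052,0.0,-0.0013],"rotation":[0.0,0.0,0.0]},{"gripper":0.4,"offset":[0.0052,0.0,-0.0014],"rotation":[0.0,0.0,0.0]}]
```

Request:
jog_arm([
  {"gripper": 0, "offset": [0, 0.008, 0], "rotation": [0, 0, 0]},
  {"gripper": 0, "offset": [0, 0.008, 0], "rotation": [0, 0, 0]},
  {"gripper": 0, "offset": [0, 0, -0.028], "rotation": [0, 0, 0]},
  {"gripper": 0, "offset": [0, 0, -0.028], "rotation": [0, 0, 0]},
  {"gripper": 0.4, "offset": [0, 0, -0.028], "rotation": [0, 0, 0]},
  {"gripper": 0.4, "offset": [-0.018, -0.0213, 0], "rotation": [0, 0, 0]},
  {"gripper": 0.4, "offset": [-0.018, -0.0213, 0], "rotation": [0, 0, 0]},
  {"gripper": 0.4, "offset": [-0.018, -0.0213, 0], "rotation": [0, 0, 0]},
  {"gripper": 0.4, "offset": [-0.018, -0.0213, 0], "rotation": [0, 0, 0]},
  {"gripper": 0.4, "offset": [0, 0, 0.0225], "rotation": [0, -2.5, 0]},
  {"gripper": 0.4, "offset": [0.001, 0, 0.0225], "rotation": [0, -2.5, 0]},
  {"gripper": 0.4, "offset": [0.002, 0, 0.0225], "rotation": [0, -2.5, 0]},
  {"gripper": 0.4, "offset": [0.003, 0, 0.0225], "rotation": [0, -2.5, 0]},
  {"gripper": 0.4, "offset": [0.005, 0, -0.0009], "rotation": [0, 0, 0]},
  {"gripper": 0.4, "offset": [0.005, 0, -0.0009], "rotation": [0, 0, 0]},
  {"gripper": 0.4, "offset": [0.005, 0, -0.0009], "rotation": [0, 0, 0]},
  {"gripper": 0.4, "offset": [0.005, 0, -0.0009], "rotation": [0, 0, 0]},
])

```text
clock: 18.7
position: [0.4805, 0.112, 0.05]
ee_rot: [0.992, 0.097, -0.083, 0.008]
ft_force: [-0.5, -1.7, 1.0]
grip_width: 0.399
grasp_force: 0.0
```

Run:
```python
from h import *
st();print(inplate(PL,manip.get_obs()["position"]))
```

```text
t 18.7 p [0.4805 0.112  0.05  ] z [-0.1637 -0.0322 -0.986 ] x [ 0.9673  0.191  -0.1668] F [-0.4974 -1.6686  0.9642] w 0.39885043434637824
[-0.0079  0.1164]
```

Request:
jog_arm([
  {"gripper": 0.4, "offset": [0.003, 0, -0.0005], "rotation": [0, 0, 0]},
  {"gripper": 0.4, "offset": [0.003, 0, -0.0005], "rotation": [0, 0, 0]},
  {"gripper": 0.4, "offset": [0.002, 0, -0.0004], "rotation": [0, 0, 0]},
])

```text
clock: 19.0
position: [0.4877, 0.1134, 0.0491]
ee_rot: [0.992, 0.097, -0.084, 0.008]
ft_force: [0.4, 0.1, 0.0]
grip_width: 0.405
grasp_force: 0.0
```

Request:
jog_arm([
  {"gripper": 0.4, "offset": [0.001, 0, -0.0002], "rotation": [0, 0, 0]},
])

```text
clock: 19.1
position: [0.4886, 0.1137, 0.0489]
ee_rot: [0.992, 0.097, -0.085, 0.008]
ft_force: [-0.2, 0.9, -0.3]
grip_width: 0.401
grasp_force: 0.0
```

Request:
jog_arm([
  {"gripper": 0.4, "offset": [0.001, 0, -0.0002], "rotation": [0, 0, 0]},
])

```text
clock: 19.2
position: [0.4891, 0.1138, 0.0488]
ee_rot: [0.992, 0.097, -0.085, 0.008]
ft_force: [-3.6, -1.2, 0.9]
grip_width: 0.401
grasp_force: 1.6
```

Request:
jog_arm([
  {"gripper": 0.4, "offset": [0.001, 0, -0.0002], "rotation": [0, 0, 0]},
])

```text
clock: 19.3
position: [0.4897, 0.114, 0.0488]
ee_rot: [0.992, 0.097, -0.085, 0.008]
ft_force: [-3.0, 0.2, 1.3]
grip_width: 0.402
grasp_force: 2.1
```

Plate x is now about 0.0015. I'll press a little further.

Request:
jog_arm([
  {"gripper": 0.4, "offset": [0.001, 0, -0.0002], "rotation": [0, 0, 0]},
])

```text
clock: 19.4
position: [0.4903, 0.1141, 0.0487]
ee_rot: [0.992, 0.097, -0.086, 0.008]
ft_force: [-8.2, -1.6, 3.4]
grip_width: 0.398
grasp_force: 4.6
```

Request:
jog_arm([
  {"gripper": 0.4, "offset": [0.001, 0, -0.0002], "rotation": [0, 0, 0]},
])

```text
clock: 19.5
position: [0.4905, 0.1142, 0.0486]
ee_rot: [0.991, 0.097, -0.087, 0.009]
ft_force: [-13.1, -2.5, 7.0]
grip_width: 0.399
grasp_force: 6.8
```

Request:
jog_arm([
  {"gripper": 0.4, "offset": [0.001, 0, -0.0002], "rotation": [0, 0, 0]},
  {"gripper": 0.4, "offset": [0, 0, 0], "rotation": [0, 0, 0]},
])

```text
clock: 19.7
position: [0.4905, 0.1143, 0.0486]
ee_rot: [0.991, 0.097, -0.088, 0.009]
ft_force: [-14.3, -3.6, 9.2]
grip_width: 0.397
grasp_force: 7.8
```

Run:
```python
from h import *
W=lambda x,y,z:toworld(PL,[x,y,z]);q=tool(.1953,0);R=Ro.from_quat(manip.get_obs()["ee_rot"])
plan([(W(-.025,.115,.052),R,2),(W(-.03,.115,.14),q,3),(W(.042,.03,.14),q,4),(W(.042,.03,.0555),q,4),(W(.042,.044,.0555),q,3)],0)
```

```text
[{"gripper":0,"offset":[-0.0137,0.0009,0.0007],"rotation":[0.0,0.0,0.0]},{"gripper":0,"offset":[-0.0138,0.0008,0.0008],"rotation":[0.0,0.0,0.0]},{"gripper":0,"offset":[-0.0068,0.0,-0.0286],"rotation":[0.0,3.4,0.0]},{"gripper":0,"offset":[-0.0051,0.0,-0.0289],"rotation":[0.0,3.4,0.0]},{"gripper":0,"offset":[-0.0033,0.0,-0.0292],"rotation":[0.0,3.3,0.0]},{"gripper":0,"offset":[0.018,0.0213,0.0],"rotation":[0.0,0.0,0.0]},{"gripper":0,"offset":[0.018,0.0212,0.0],"rotation":[0.0,0.0,0.0]},{"gripper":0,"offset":[0.0179,0.0213,0.0],"rotation":[0.0,0.0,0.0]},{"gripper":0,"offset":[0.018,0.0213,0.0],"rotation":[0.0,0.0,0.0]},{"gripper":0,"offset":[0.0,0.0,0.0211],"rotation":[0.0,0.0,0.0]},{"gripper":0,"offset":[0.0,0.0,0.0211],"rotation":[0.0,0.0,0.0]},{"gripper":0,"offset":[0.0,0.0,0.0212],"rotation":[0.0,0.0,0.0]},{"gripper":0,"offset":[0.0,0.0,0.0211],"rotation":[0.0,0.0,0.0]},{"gripper":0,"offset":[0.0,-0.0047,0.0],"rotation":[0.0,0.0,0.0]},{"gripper":0,"offset":[0.0,-0.0047,0.0],"rotation":[0.0,0.0,0.0]},{"gripper":0,"offset":[0.0001,-0.0046,0.0],"rotation":[0.0,0.0,0.0]}]
```

Request:
jog_arm([
  {"gripper": 0.4, "offset": [-0.0137, 0.0008, 0.0008], "rotation": [0, 0, 0]},
  {"gripper": 0.4, "offset": [-0.0137, 0.0008, 0.0008], "rotation": [0, 0, 0]},
  {"gripper": 0, "offset": [-0.0068, 0, -0.0286], "rotation": [0, 3.4, 0]},
  {"gripper": 0, "offset": [-0.0051, 0, -0.0289], "rotation": [0, 3.4, 0]},
  {"gripper": 0, "offset": [-0.0033, 0, -0.0292], "rotation": [0, 3.3, 0]},
  {"gripper": 0, "offset": [0.018, 0.0213, 0], "rotation": [0, 0, 0]},
  {"gripper": 0, "offset": [0.018, 0.0213, 0], "rotation": [0, 0, 0]},
  {"gripper": 0, "offset": [0.018, 0.0213, 0], "rotation": [0, 0, 0]},
  {"gripper": 0, "offset": [0.018, 0.0213, 0], "rotation": [0, 0, 0]},
  {"gripper": 0, "offset": [0, 0, 0.021], "rotation": [0, 0, 0]},
  {"gripper": 0, "offset": [0, 0, 0.021], "rotation": [0, 0, 0]},
  {"gripper": 0, "offset": [0, 0, 0.021], "rotation": [0, 0, 0]},
  {"gripper": 0, "offset": [0, 0, 0.021], "rotation": [0, 0, 0]},
  {"gripper": 0, "offset": [0, -0.0047, 0], "rotation": [0, 0, 0]},
  {"gripper": 0, "offset": [0, -0.0047, 0], "rotation": [0, 0, 0]},
  {"gripper": 0, "offset": [0, -0.0047, 0], "rotation": [0, 0, 0]},
])

```text
clock: 21.3
position: [0.5471, 0.0519, 0.0577]
ee_rot: [0.995, 0.098, 0.004, -0.001]
ft_force: [-0.0, 1.2, 0.1]
grip_width: 0.001
grasp_force: 0.0
```

Request:
jog_arm([
  {"gripper": 0, "offset": [0, -0.001, 0], "rotation": [0, 0, 0]},
  {"gripper": 0, "offset": [0, -0.001, 0], "rotation": [0, 0, 0]},
])

```text
clock: 21.5
position: [0.5465, 0.0532, 0.0572]
ee_rot: [0.995, 0.098, 0.004, -0.0]
ft_force: [0.2, -1.3, 0.9]
grip_width: 0.003
grasp_force: 0.6
```

Request:
jog_arm([
  {"gripper": 0, "offset": [0, -0.001, 0], "rotation": [0, 0, 0]},
])

```text
clock: 21.6
position: [0.5465, 0.0533, 0.057]
ee_rot: [0.995, 0.097, 0.004, 0.0]
ft_force: [0.5, -4.4, 2.6]
grip_width: 0.002
grasp_force: 2.2
```

Request:
jog_arm([
  {"gripper": 0, "offset": [0, -0.001, 0], "rotation": [0, 0, 0]},
])

```text
clock: 21.7
position: [0.5464, 0.0535, 0.0569]
ee_rot: [0.995, 0.097, 0.003, 0.0]
ft_force: [0.8, -8.5, 5.3]
grip_width: -0.001
grasp_force: 4.3
```

Request:
jog_arm([
  {"gripper": 0, "offset": [0, 0.007, 0], "rotation": [0, 0, 0]},
  {"gripper": 0, "offset": [0, 0.007, 0], "rotation": [0, 0, 0]},
  {"gripper": 0, "offset": [0, 0.01, -0.04], "rotation": [0, 0, 0]},
  {"gripper": 0.3, "offset": [0, 0.02, -0.045], "rotation": [0, 0, 0]},
  {"gripper": 0.7, "offset": [0, 0.02, -0.045], "rotation": [0, 0, 0]},
  {"gripper": 0.7, "offset": [0, 0.02, -0.045], "rotation": [0, 0, 0]},
  {"gripper": 0.7, "offset": [0, 0.02, -0.045], "rotation": [0, 0, 0]},
])

```text
clock: 22.4
position: [0.5642, -0.0487, 0.2782]
ee_rot: [0.995, 0.097, 0.003, -0.001]
ft_force: [0.6, 0.6, -0.1]
grip_width: 0.68
grasp_force: 0.0
```

Run:
```python
from h import *
import cv2
st()
s=imaging.camera("scene");t=imaging.camera("top")
cv2.imwrite("pics/full_s5.png",s)
a=cv2.resize(s[150:240,165:265],None,fx=4,fy=4,interpolation=cv2.INTER_CUBIC)
b=cv2.resize(t[130:220,180:280],None,fx=4,fy=4,interpolation=cv2.INTER_CUBIC)
# predicted top flat of the seated bar: red dots
n=toworld(PL,[.041,.115])
P=rect([*n,PL[2]],.0289,.11,.07)
for i,(q,im,o) in enumerate(((proj("scene",P),a,[165,150]),(proj("top",P),b,[180,130]))):
    for k in (q-o)*4+1.5: cv2.circle(im,tuple(int(v) for v in k.round()),2,(0,0,255),-1)
cv2.imwrite("pics/m5.png",np.hstack([a,b]))
```

```text
t 22.4 p [ 0.5642 -0.0487  0.2782] z [ 0.0059  0.0019 -1.    ] x [0.981  0.1938 0.0061] F [ 0.6499  0.5907 -0.1209] w 0.6798312817908614
```

View pics/m5.png

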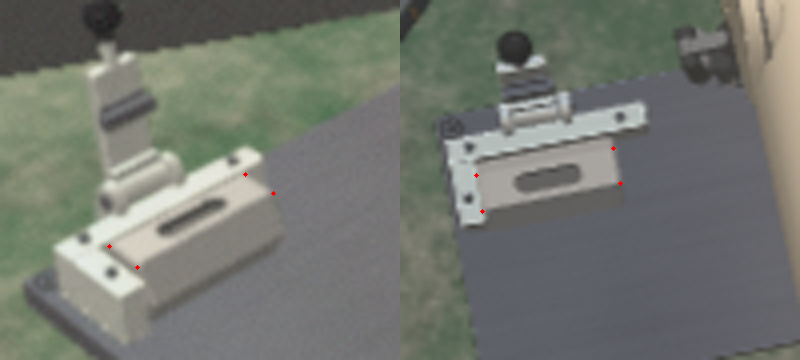

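The bar sits in the nest with its keyway up: predicted top-flat corners (red) match in both views. The keyway is at (192,217) in the scene half and (547,178) in the top half. The knob is unmoved, at (102,17) and (514,46). I'll go for the knob next.

Run:
```python
from h import *
k=tri(np.array([513,46.])/4-[.375,.375]+[80,130],np.array([102,17.])/4-.375+[165,150]);print(k)
q=tool(.1953,0)
K=np.array([.6056,.1347,.1862])
s=plan([([*K[:2],.278],q,6),([*K[:2],.178],q,4)],.7)
```

```text
(array([0.6058, 0.1356, 0.1861]), array([ 0.2282,  0.1315, -0.2245, -0.0307]))
[{"gripper":0.7,"offset":[0.0122,-0.0292,0.0007],"rotation":[0.0,-0.1,0.0]},{"gripper":0.7,"offset":[0.0121,-0.0291,0.0008],"rotation":[0.0,-0.2,-0.1]},{"gripper":0.7,"offset":[0.0122,-0.0291,0.0007],"rotation":[0.1,-0.1,0.0]},{"gripper":0.7,"offset":[0.0122,-0.0292,0.0007],"rotation":[0.0,-0.1,-0.1]},{"gripper":0.7,"offset":[0.0123,-0.0291,0.0007],"rotation":[0.0,-0.1,0.0]},{"gripper":0.7,"offset":[0.0123,-0.0291,0.0006],"rotation":[0.0,-0.2,-0.1]},{"gripper":0.7,"offset":[0.0,0.0,0.025],"rotation":[0.0,0.0,0.0]},{"gripper":0.7,"offset":[0.0,0.0,0.025],"rotation":[0.0,0.0,0.0]},{"gripper":0.7,"offset":[0.0,0.0,0.025],"rotation":[0.0,0.0,0.0]},{"gripper":0.7,"offset":[0.0,0.0,0.025],"rotation":[0.0,0.0,0.0]}]
```

Request:
jog_arm([
  {"gripper": 0.7, "offset": [0.0122, -0.0292, 0.0006], "rotation": [0, -0.1, 0]},
  {"gripper": 0.7, "offset": [0.0122, -0.0292, 0.0006], "rotation": [0, -0.1, 0]},
  {"gripper": 0.7, "offset": [0.0122, -0.0292, 0.0006], "rotation": [0, -0.1, 0]},
  {"gripper": 0.7, "offset": [0.0122, -0.0292, 0.0006], "rotation": [0, -0.1, 0]},
  {"gripper": 0.7, "offset": [0.0122, -0.0292, 0.0006], "rotation": [0, 0, 0]},
  {"gripper": 0.7, "offset": [0.0122, -0.0292, 0.0006], "rotation": [0, 0, 0]},
  {"gripper": 0.7, "offset": [0, 0, 0], "rotation": [0, 0, 0]},
  {"gripper": 0.7, "offset": [0, 0, 0.025], "rotation": [0, 0, 0]},
  {"gripper": 0.7, "offset": [0, 0, 0.025], "rotation": [0, 0, 0]},
  {"gripper": 0.7, "offset": [0, 0, 0.025], "rotation": [0, 0, 0]},
  {"gripper": 0.7, "offset": [0, 0, 0.025], "rotation": [0, 0, 0]},
  {"gripper": 0.7, "offset": [0, 0, 0], "rotation": [0, 0, 0]},
])

```text
clock: 23.7
position: [0.6007, 0.1368, 0.1694]
ee_rot: [0.995, 0.097, -0.003, 0.0]
ft_force: [-0.7, -1.6, -0.7]
grip_width: 0.701
grasp_force: 0.0
```

Request:
jog_arm([
  {"gripper": 0.2, "offset": [0, 0, 0], "rotation": [0, 0, 0]},
  {"gripper": 0.2, "offset": [0, 0, 0], "rotation": [0, 0, 0]},
  {"gripper": 0.2, "offset": [0, 0, 0], "rotation": [0, 0, 0]},
  {"gripper": 0.2, "offset": [0, 0, 0], "rotation": [0, 0, 0]},
  {"gripper": 0.2, "offset": [0, 0, 0], "rotation": [0, 0, 0]},
  {"gripper": 0.2, "offset": [0, 0, 0], "rotation": [0, 0, 0]},
], newtons=30)

```text
clock: 24.3
position: [0.6044, 0.1352, 0.1749]
ee_rot: [0.995, 0.095, 0.001, 0.002]
ft_force: [2.0, -9.5, 4.1]
grip_width: 0.286
grasp_force: 29.3
```

Run:
```python
from h import *
st();o=manip.get_obs();print(o["grasp_force"]);p=o["position"];print(inplate(PL,p))
R=Ro.from_quat(o["ee_rot"]);u=np.array([np.cos(.1953),np.sin(.1953),0])
K=lambda th:(-(.12*np.cos(th)-.011*np.sin(th)))*u+np.array([0,0,.12*np.sin(th)+.011*np.cos(th)])
x=inplate(PL,p)[0]-.095
th0=least_squares(lambda t:[-(.12*np.cos(t[0])-.011*np.sin(t[0]))-x],[1.68]).x[0];print("th0",th0)
N=36
plan([(p+K(th0*(1-i/N))-K(th0),R,1) for i in range(1,N+1)],.2)
```

```text
t 24.3 p [0.6044 0.1352 0.1749] z [ 0.0029 -0.0036 -1.    ] x [0.9818 0.1901 0.0022] F [ 2.0106 -9.4698  4.143 ] w 0.28627590452260554
29.29217755794525
[0.1181 0.1152]
th0 1.6724502331246063
[{"gripper":0.2,"offset":[-0.0055,0.0,-0.001],"rotation":[0.0,0.0,0.0]},{"gripper":0.2,"offset":[-0.0056,0.0001,-0.0007],"rotation":[0.0,0.0,0.0]},{"gripper":0.2,"offset":[-0.0055,0.0,-0.0004],"rotation":[0.0,0.0,0.0]},{"gripper":0.2,"offset":[-0.0056,0.0,-0.0002],"rotation":[0.0,0.0,0.0]},{"gripper":0.2,"offset":[-0.0056,0.0,0.0001],"rotation":[0.0,0.0,0.0]},{"gripper":0.2,"offset":[-0.0056,0.0,0.0003],"rotation":[0.0,0.0,0.0]},{"gripper":0.2,"offset":[-0.0056,0.0001,0.0006],"rotation":[0.0,0.0,0.0]},{"gripper":0.2,"offset":[-0.0055,0.0,0.0009],"rotation":[0.0,0.0,0.0]},{"gripper":0.2,"offset":[-0.0055,0.0,0.0011],"rotation":[0.0,0.0,0.0]},{"gripper":0.2,"offset":[-0.0054,0.0,0.0014],"rotation":[0.0,0.0,0.0]},{"gripper":0.2,"offset":[-0.0054,0.0,0.0016],"rotation":[0.0,0.0,0.0]},{"gripper":0.2,"offset":[-0.0053,0.0,0.0018],"rotation":[0.0,0.0,0.0]},{"gripper":0.2,"offset":[-0.0052,0.0001,0.0021
[... 967 characters left out ...]
fset":[-0.0028,0.0,0.0048],"rotation":[0.0,0.0,0.0]},{"gripper":0.2,"offset":[-0.0027,0.0,0.0049],"rotation":[0.0,0.0,0.0]},{"gripper":0.2,"offset":[-0.0024,0.0,0.0051],"rotation":[0.0,0.0,0.0]},{"gripper":0.2,"offset":[-0.0021,-0.0001,0.0052],"rotation":[0.0,0.0,0.0]},{"gripper":0.2,"offset":[-0.0019,0.0,0.0052],"rotation":[0.0,0.0,0.0]},{"gripper":0.2,"offset":[-0.0017,0.0,0.0054],"rotation":[0.0,0.0,0.0]},{"gripper":0.2,"offset":[-0.0014,0.0,0.0054],"rotation":[0.0,0.0,0.0]},{"gripper":0.2,"offset":[-0.0012,0.0,0.0055],"rotation":[0.0,0.0,0.0]},{"gripper":0.2,"offset":[-0.0009,0.0,0.0055],"rotation":[0.0,0.0,0.0]},{"gripper":0.2,"offset":[-0.0007,-0.0001,0.0056],"rotation":[0.0,0.0,0.0]}]
```

Request:
jog_arm([
  {"gripper": 0.2, "offset": [-0.0055, 0, -0.001], "rotation": [0, 0, 0]},
  {"gripper": 0.2, "offset": [-0.0056, 0, -0.0007], "rotation": [0, 0, 0]},
  {"gripper": 0.2, "offset": [-0.0056, 0, -0.0004], "rotation": [0, 0, 0]},
  {"gripper": 0.2, "offset": [-0.0056, 0, -0.0002], "rotation": [0, 0, 0]},
  {"gripper": 0.2, "offset": [-0.0056, 0, 0.0001], "rotation": [0, 0, 0]},
  {"gripper": 0.2, "offset": [-0.0056, 0, 0.0003], "rotation": [0, 0, 0]},
  {"gripper": 0.2, "offset": [-0.0056, 0, 0.0006], "rotation": [0, 0, 0]},
  {"gripper": 0.2, "offset": [-0.0055, 0, 0.0009], "rotation": [0, 0, 0]},
])

```text
clock: 25.1
position: [0.5606, 0.1266, 0.1752]
ee_rot: [0.995, 0.095, 0.001, 0.002]
ft_force: [4.5, -10.3, 3.4]
grip_width: 0.28
grasp_force: 29.8
```

Run:
```python
from h import *
st();p=manip.get_obs()["position"];x=inplate(PL,p);print(x,"hinge radius if grasp pt 8 behind:",np.hypot(x[0]-.095,p[2]+.008-.068))
```

```text
t 25.1 p [0.5606 0.1266 0.1752] z [ 0.0033 -0.0036 -1.    ] x [0.9818 0.1901 0.0026] F [  4.4869 -10.2804   3.4257] w 0.2798906955011022
[0.0735 0.1152] hinge radius if grasp pt 8 behind: 0.11714759657312265
```

Request:
jog_arm([
  {"gripper": 0.2, "offset": [-0.0055, 0.0003, 0.0011], "rotation": [0, 0, 0]},
  {"gripper": 0.2, "offset": [-0.0054, 0.0003, 0.0014], "rotation": [0, 0, 0]},
  {"gripper": 0.2, "offset": [-0.0054, 0.0003, 0.0016], "rotation": [0, 0, 0]},
  {"gripper": 0.2, "offset": [-0.0053, 0.0003, 0.0018], "rotation": [0, 0, 0]},
  {"gripper": 0.2, "offset": [-0.0052, 0, 0.0021], "rotation": [0, 0, 0]},
  {"gripper": 0.2, "offset": [-0.0051, 0, 0.0024], "rotation": [0, 0, 0]},
  {"gripper": 0.2, "offset": [-0.0049, 0, 0.0026], "rotation": [0, 0, 0]},
  {"gripper": 0.2, "offset": [-0.0049, 0, 0.0028], "rotation": [0, 0, 0]},
  {"gripper": 0.2, "offset": [-0.0047, 0, 0.003], "rotation": [0, 0, 0]},
  {"gripper": 0.2, "offset": [-0.0045, 0, 0.0032], "rotation": [0, 0, 0]},
  {"gripper": 0.2, "offset": [-0.0044, 0, 0.0035], "rotation": [0, 0, 0]},
  {"gripper": 0.2, "offset": [-0.0043, 0, 0.0036], "rotation": [0, 0, 0]},
  {"gripper": 0.2, "offset": [-0.0041, 0, 0.0039], "rotation": [0, 0, 0]},
  {"gripper": 0.2, "offset": [-0.0038, 0, 0.004], "rotation": [0, 0, 0]},
  {"gripper": 0.2, "offset": [-0.0037, 0, 0.0042], "rotation": [0, 0, 0]},
  {"gripper": 0.2, "offset": [-0.0035, 0, 0.0044], "rotation": [0, 0, 0]},
])

```text
clock: 26.7
position: [0.487, 0.1119, 0.1292]
ee_rot: [0.995, 0.096, 0.001, 0.002]
ft_force: [2.3, -9.2, 1.9]
grip_width: 0.284
grasp_force: 30.9
```

Run:
```python
from h import *
st();p=manip.get_obs()["position"];x=inplate(PL,p);print(x,"hinge radius if grasp pt 8 behind:",np.hypot(x[0]-.095,p[2]+.008-.068))
th=np.arctan2(p[2]+.008-.068,.095-x[0])-np.arctan2(.011,.12);print("theta",th)
```

```text
t 26.7 p [0.487  0.1119 0.1292] z [ 0.0022 -0.0031 -1.    ] x [0.9815 0.1915 0.0015] F [ 2.2591 -9.1976  1.9109] w 0.28375374945405984
[-0.0016  0.1151] hinge radius if grasp pt 8 behind: 0.11878506140781767
theta 0.5303126777483259
```

Request:
jog_arm([
  {"gripper": 0.2, "offset": [-0.0033, 0.0002, 0.0045], "rotation": [0, 0, 0]},
  {"gripper": 0.2, "offset": [-0.0031, 0.0002, 0.0047], "rotation": [0, 0, 0]},
  {"gripper": 0.2, "offset": [-0.0028, 0.0002, 0.0048], "rotation": [0, 0, 0]},
  {"gripper": 0.2, "offset": [-0.0027, 0.0002, 0.0049], "rotation": [0, 0, 0]},
  {"gripper": 0.2, "offset": [-0.0024, 0, 0.0051], "rotation": [0, 0, 0]},
  {"gripper": 0.2, "offset": [-0.0021, 0, 0.0052], "rotation": [0, 0, 0]},
  {"gripper": 0.2, "offset": [-0.0019, 0, 0.0052], "rotation": [0, 0, 0]},
  {"gripper": 0.2, "offset": [-0.0017, 0, 0.0054], "rotation": [0, 0, 0]},
  {"gripper": 0.2, "offset": [-0.0014, 0, 0.0054], "rotation": [0, 0, 0]},
  {"gripper": 0.2, "offset": [-0.0012, 0, 0.0055], "rotation": [0, 0, 0]},
])

```text
clock: 27.7
position: [0.4648, 0.1075, 0.0783]
ee_rot: [0.995, 0.097, 0.001, 0.001]
ft_force: [1.9, -7.2, 1.8]
grip_width: 0.279
grasp_force: 31.3
```

Request:
jog_arm([
  {"gripper": 0.2, "offset": [-0.0005, 0, 0.003], "rotation": [0, 0, 0]},
  {"gripper": 0.2, "offset": [-0.0003, 0, 0.003], "rotation": [0, 0, 0]},
])

```text
clock: 27.9
position: [0.4639, 0.1073, 0.0723]
ee_rot: [0.995, 0.097, 0.0, 0.001]
ft_force: [1.0, -8.2, 1.9]
grip_width: 0.28
grasp_force: 31.4
```

Request:
jog_arm([
  {"gripper": 0.2, "offset": [0, 0, 0.002], "rotation": [0, 0, 0]},
])

```text
clock: 28.0
position: [0.4636, 0.1072, 0.0701]
ee_rot: [0.995, 0.097, 0.0, 0.001]
ft_force: [-1.2, -8.0, 2.1]
grip_width: 0.288
grasp_force: 31.4
```

Request:
jog_arm([
  {"gripper": 0.2, "offset": [0, 0, 0.002], "rotation": [0, 0, 0]},
])

```text
clock: 28.1
position: [0.4635, 0.1072, 0.0681]
ee_rot: [0.995, 0.097, -0.0, 0.001]
ft_force: [-1.7, -8.0, 2.8]
grip_width: 0.282
grasp_force: 31.4
```

Request:
jog_arm([
  {"gripper": 0.2, "offset": [0, 0, 0.001], "rotation": [0, 0, 0]},
])

```text
clock: 28.2
position: [0.4634, 0.1072, 0.0671]
ee_rot: [0.995, 0.097, -0.0, 0.001]
ft_force: [-0.4, -6.8, 2.2]
grip_width: 0.28
grasp_force: 31.4
```

Request:
jog_arm([
  {"gripper": 0.2, "offset": [0, 0, 0.001], "rotation": [0, 0, 0]},
])

```text
clock: 28.3
position: [0.4634, 0.1072, 0.0661]
ee_rot: [0.995, 0.097, -0.0, 0.001]
ft_force: [-1.4, -8.6, 1.7]
grip_width: 0.281
grasp_force: 31.4
```

Request:
jog_arm([
  {"gripper": 0.2, "offset": [0, 0, 0.001], "rotation": [0, 0, 0]},
])

```text
clock: 28.4
position: [0.4634, 0.1071, 0.0651]
ee_rot: [0.995, 0.097, -0.0, 0.001]
ft_force: [-2.4, -6.7, 1.6]
grip_width: 0.277
grasp_force: 31.4
```

Request:
jog_arm([
  {"gripper": 0.2, "offset": [0, 0, 0.001], "rotation": [0, 0, 0]},
  {"gripper": 0.2, "offset": [0, 0, 0.001], "rotation": [0, 0, 0]},
])

```text
clock: 28.6
position: [0.4634, 0.1071, 0.0631]
ee_rot: [0.995, 0.097, -0.0, 0.001]
ft_force: [0.9, -8.2, 2.4]
grip_width: 0.283
grasp_force: 31.5
```

Request:
jog_arm([
  {"gripper": 0.2, "offset": [0, 0, 0.001], "rotation": [0, 0, 0]},
])

```text
clock: 28.7
position: [0.4635, 0.1072, 0.0624]
ee_rot: [0.995, 0.097, -0.0, 0.002]
ft_force: [-6.7, -10.3, 15.4]
grip_width: 0.282
grasp_force: 32.1
```

Request:
jog_arm([
  {"gripper": 0.2, "offset": [0, 0, 0.001], "rotation": [0, 0, 0]},
])

```text
clock: 28.8
position: [0.4638, 0.1072, 0.0619]
ee_rot: [0.995, 0.097, 0.0, 0.002]
ft_force: [-6.6, -11.0, 18.2]
grip_width: 0.282
grasp_force: 32.4
```

Request:
jog_arm([
  {"gripper": 0.7, "offset": [0, 0, 0], "rotation": [0, 0, 0]},
  {"gripper": 0.7, "offset": [0, 0, 0], "rotation": [0, 0, 0]},
  {"gripper": 0.7, "offset": [0, 0, 0], "rotation": [0, 0, 0]},
  {"gripper": 0.7, "offset": [0, 0, 0], "rotation": [0, 0, 0]},
  {"gripper": 0.7, "offset": [0, 0, -0.01], "rotation": [0, 0, 0]},
  {"gripper": 0.7, "offset": [0, 0, -0.03], "rotation": [0, 0, 0]},
  {"gripper": 0.7, "offset": [0, 0, -0.04], "rotation": [0, 0, 0]},
  {"gripper": 0.7, "offset": [0, 0, -0.04], "rotation": [0, 0, 0]},
  {"gripper": 0.7, "offset": [0, 0.04, -0.02], "rotation": [0, 0, 0]},
  {"gripper": 0.7, "offset": [0, 0.045, 0], "rotation": [0, 0, 0]},
  {"gripper": 0.7, "offset": [0, 0.045, 0], "rotation": [0, 0, 0]},
  {"gripper": 0.7, "offset": [0, 0.045, 0], "rotation": [0, 0, 0]},
  {"gripper": 0.7, "offset": [0, 0, 0], "rotation": [0, 0, 0]},
])

```text
clock: 30.1
position: [0.497, -0.0693, 0.2003]
ee_rot: [0.996, 0.093, -0.001, 0.0]
ft_force: [0.1, 0.4, -0.6]
grip_width: 0.696
grasp_force: 0.0
```

Run:
```python
from h import *
import cv2
st()
s=imaging.camera("scene");t=imaging.camera("top")
a=cv2.resize(s[150:240,165:265],None,fx=4,fy=4,interpolation=cv2.INTER_CUBIC)
b=cv2.resize(t[130:220,180:280],None,fx=4,fy=4,interpolation=cv2.INTER_CUBIC)
def kn(th): return toworld(PL,[.095-(.12*np.cos(th)-.011*np.sin(th)),.115,.068+.12*np.sin(th)+.011*np.cos(th)])
n=toworld(PL,[.041,.115]);P=rect([*n,PL[2]],.0289,.11,.07)[1:3]
for nm,im,o in(("scene",a,[165,150]),("top",b,[180,130])):
    for pts,c in((P,(0,0,255)),([kn(0)],(0,255,0)),([kn(.11)],(255,0,255))):
        for k in (proj(nm,np.array(pts))-o)*4+1.5: cv2.circle(im,tuple(int(v) for v in k.round()),2,c,-1)
cv2.imwrite("pics/m6.png",np.hstack([a,b]))
```

```text
t 30.1 p [ 0.497  -0.0693  0.2003] z [-0.0011 -0.0004 -1.    ] x [ 0.9827  0.1853 -0.0011] F [ 0.0998  0.3948 -0.6358] w 0.6959702394708478
```

View pics/m6.png

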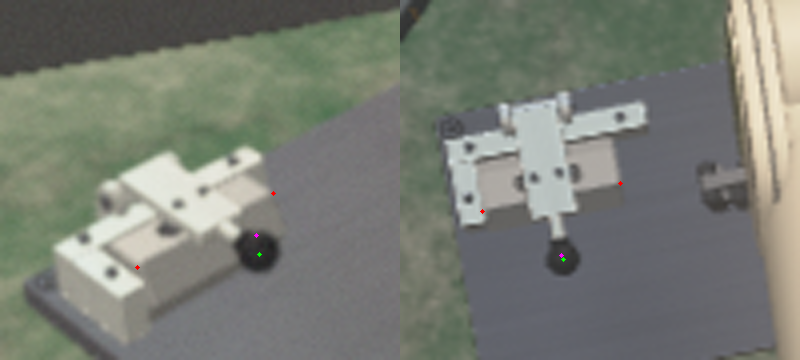

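The knob is at (259,251), right at the closed prediction (green, 259,254) and well below the plain-flat position (magenta, 258,236). The bar still matches the nest marks, and the gripper is clear of everything.

```bash
python3 -c "
from workcell import workorder
print(workorder.hand_in())"
```

```text
the job is handed in; nothing more can be done
None
```

The job is handed in at about 30 s: bar_a was rolled keyway-up and seated against fence and end stop, and the gauge arm is down on its stop, its knob matching the closed position in the last image to about 2 mm.

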